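# Draw out the stowed parts tray and tip its clamp blocks into the bin

## Robot

A 6-joint arm with a two-finger parallel gripper is mounted at the origin on the work surface. World frame = base frame: x ahead of the robot, y to its left, z up, the work surface at z = 0. Lengths are in mm, angles in rad, forces in N, time in s.
With the tool pointing down it reaches from about 350 to 875 mm from the base axis. Payload 4.2 kg.
Tool frame: the origin (TCP) lies at the very end of the fingers, on their centre line; the grasp point (between the pads) lies 19 mm behind it; x points along the fingers, y is the direction in which the jaws open and shut, and the axes are right-handed (so a half turn about x gives the same grasp; the last joint's range is limited). The gripper opens to 87 mm and grips with 3 to 60 N. Pads are 19 mm wide; open, the fingers measure 117 mm over their backs; the gripper's body (75 mm by 190 mm) begins 51 mm behind the grasp point.
Start: joints at [-0.993, 0.385, 0.008, 0, -1.194, -0.259], TCP at [195.907, -593.481, 222.55] pointing down, gripper open.
Joint ranges: [-3.14, 3.14], [-1.21, 2.06], [-1.07, 1.41], [-3.16, 2.05], [-2.99, -0.16], [-3.1, 3.1]. Speed limits (rad/s): [2.79, 2.79, 3.14, 3.14, 3.14, 3.14].

## Interface

Orientations are given as a unit quaternion [w, x, y, z].
In Python, from rig import robot gives the robot as it stands. The module is installed in compiled form; this text tells all that it offers.
- The arm moves only by the shell command python3 -m handwheel 'ROWS'. ROWS is JSON, one flat list of numbers, 5 for each row, row after row: the shift along the tool's x, y, z in m, then the turn about the tool's x in rad, then the opening in per cent of the stroke, from 0 (shut) to 100 (fully open). A call has 1 to 8 rows; each row is the pose to reach, as a shift and turn from the pose commanded when the call began, along the tool's axes at that moment; what a row does not reach only later rows make up. A row lasts 1/12 s, in which the tool goes at most 41.7 mm and 7.16 degrees, less where a joint would pass 70% of its speed; a pose out of reach is approached as far as the arm can. A call with a gripper value outside its range is refused whole. The fingers move at their own pace and stop on an object; the grip force is fixed at half the most. Time passes only in rows, so rows that repeat a pose let the fingers close. It gives the time, the measured TCP pose, the force and the opening at its end, in the units of the state.
- robot.observe(): the state, without advancing time (a new reading comes with each control period).
- robot.read_camera(name): name is "side" or "top"; returns the picture (480x640x3 uint8, blue, green, red); there is no depth.
- robot.get_calibration(name): a dict with "fx", "fy", "cx", "cy" (pixels), "R" (3x3) and "t" (3): a world point X has camera coordinates R X + t. Camera axes: x right, y down, z forward; pixel columns grow to the right and rows downward; lengths in mm; the calibration is good to about 2 mm. A picture is of the moment at which its call begins. get_calibration takes no time and is no camera call.
- robot.close_job(): hands the job in, once; it reports no verdict.
The state is a dict: "time_s": time; "joint_pos": joint angles; "dq": joint speeds; "joint_efforts": joint torques, N m; "tcp_pos": TCP position; "orientation": TCP orientation; "ft_force": force on the tool from outside, world axes, zero at the start; "moment": the same for the moment, N m; "finger_gap": opening from 0.0 (shut) to 1.0 (fully open).
Only numpy, scipy, OpenCV 4.12 (cv2) and the standard library are available. Lean on these libraries where they do the work, as an engineer would, in place of code of your own. Each camera call takes 0.05 s, during which the arm holds its last target.

## Task

The narrow tray of clamp blocks is stowed handle-first under the low shelf. Draw it out by its open end until its upright handle is well clear of the shelf, and let go of it, flat on the bench with all the blocks still in it; then take it again by the handle, bring its open end close above the square bin and tip it so that all four blocks slide in. Finally set the empty tray down flat on the open bench and let go, leaving the cup, bottle and hammer where they are.

Things in the scene. Friction and masses are not known exactly. Their poses are not given: they have to be found in the camera images.
- shelf: Low steel shelf fixed to the bench, open at its -x (towards the robot). Board 130 (x) x 280 (y) mm, underside 76 mm and top 88 mm above the bench; side cheeks 126 to 136 mm from the middle in y. Stock up to 35 mm high stands on the board's rear half. Origin on the bench under the board's centre.
- shelf_front (a point): Middle of the front (-x) top edge of the shelf board: 65 mm towards -x of the shelf's origin, 88 mm above the bench. Axes as the shelf's.
- tray: Loose aluminium tray, 180 (x) x 66 (y) mm, about 0.16 kg; floor 4 mm thick, side walls 3 mm thick, 30 mm high; open at -x, closed at +x by a 30 mm wall with an upright handle plate in front: x = 80 to 90 mm, 40 mm wide, top 64 mm up. Origin under the centre. Starts flat, its rear 55 to 65 mm under the shelf, its open end out along the shelf's -x. Blocks slide along it from 15 to 25 degrees of tilt.
- tray_mouth (a point): Middle of the tray's open edge, on the floor's top: 90 mm towards the tray's -x, 4 mm above its underside.
- tray_handle (a point): Grip point in the middle of the handle plate: 85 mm towards the tray's +x, 47 mm above its underside (17 mm below the plate's top).
- bin: Square open grey plastic bin fixed to the bench, 150 x 150 mm outside, 60 mm high, walls and floor 4 mm. Origin under its centre; sides along its x and y.
- cup: Bystander: pale paper cup, 68 mm across the rim, 75 mm high. Origin at the centre of its underside.
- bottle: Bystander: clear plastic bottle with a white cap, 60 mm across, 150 mm high. Origin at the centre of its underside.
- hammer: Bystander: hammer lying on the bench. Origin under it, near its middle.
- block0: Loose light-alloy clamp block 1 of 4 (all alike), 26 x 22 x 18 mm, about 20 g, a dark bore on its top face; starts inside the tray. Origin at the centre of its underside.
- block1: Loose light-alloy clamp block 2 of 4 (all alike), 26 x 22 x 18 mm, about 20 g, a dark bore on its top face; starts inside the tray. Origin at the centre of its underside.
- block2: Loose light-alloy clamp block 3 of 4 (all alike), 26 x 22 x 18 mm, about 20 g, a dark bore on its top face; starts inside the tray. Origin at the centre of its underside.
- block3: Loose light-alloy clamp block 4 of 4 (all alike), 26 x 22 x 18 mm, about 20 g, a dark bore on its top face; starts inside the tray. Origin at the centre of its underside.
There are look-alikes about, which are no part of the job. Leave any purple look-alike of the tray alone.

How it is judged:
By the outcome, as a careful person would: the job done as asked, in the order asked, and still so for the second after the job is handed in, with the robot touching nothing.
It also fails if it takes over 72 s, if anything falls off the work surface, if the arm or the gripper's body presses on something with over 40 N, if the wrist force passes 120 N, or if a joint passes its speed limit or range.

## Working session

There is one attempt and no reset: what is moved stays moved. The work goes in short steps, Python scripts to look and compute and a shell command to move; the robot and the scene stay as the last step left them, time stands still between calls to the robot, and variables do not carry over. Pictures are saved under pics/ and viewed, and the job is handed in when it is done.

```bash
ls; mkdir -p pics
python3 - <<'E'
from rig import robot
import cv2
s=robot.observe();print(s)
for n in("top","side"):
    im=robot.read_camera(n);cv2.imwrite(f"pics/{n}0.png",im)
    c=robot.get_calibration(n);print(n,c)
E
```

```text
pics
{'time_s': 0.0, 'joint_pos': array([-9.93371820e-01,  3.85537193e-01,  6.63641695e-03, -5.33554470e-04,
       -1.19399247e+00, -2.58556592e-01]), 'dq': array([-6.39016892e-04, -1.12163825e-03,  5.19722647e-04,  1.28654315e-03,
        8.79973965e-05,  2.38702345e-03]), 'joint_efforts': array([-2.29428706e-04, -3.90665174e+01,  1.87407303e+01,  4.21982780e+00,
        1.10348166e-02, -1.86870561e-04]), 'tcp_pos': array([ 195.74481379, -592.92174183,  221.47030722]), 'orientation': array([ 0.6980087 , -0.11144233,  0.69829011,  0.11293977]), 'ft_force': array([-0.16120838, -0.01627548,  0.39098901]), 'moment': array([-0.00428345,  0.01893499,  0.01881752]), 'finger_gap': 1.0013963342170802}
top {'fx': 508.59748821128187, 'fy': 508.59748821128187, 'cx': 321.60913301208365, 'cy': 240.07218174225292, 'R': array([[-0.01638248, -0.99974806,  0.01534378],
       [-0.99459445,  0.01472049, -0.10278709],
       [ 0.10253533, -0.01694475, -0.99458503]]), 't': array([  37.82956769,  538.71191413, 1291.04075525])}
side {'fx': 449.4900334130145, 'fy': 449.4900334130145, 'cx': 318.50752318568476, 'cy': 238.09186974635085, 'R': array([[-0.76572639, -0.64316434, -0.00165063],
       [-0.35776855,  0.42807519, -0.82991162],
       [ 0.53447615, -0.63489469, -0.55789245]]), 't': array([414.66795698, 230.6352348 , 845.99574066])}
```

View pics/top0.png

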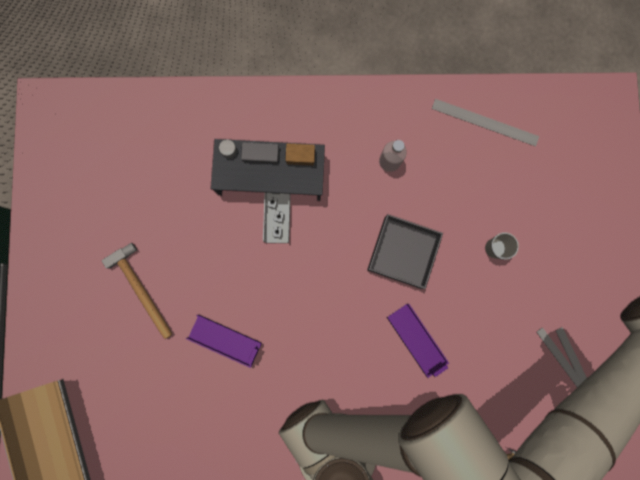

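View pics/side0.png

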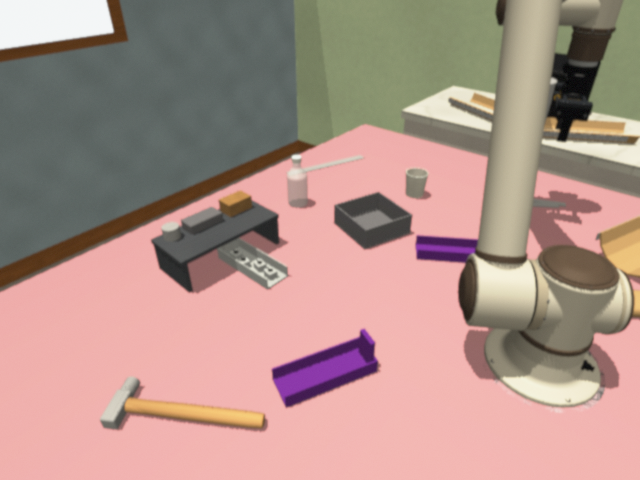

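Candidates for the tray: pale tray at top-view (277,218) partly under the dark shelf; purple trays at (225,340) and (417,340). The pale one, in the shelf and full of blocks, fits the description. I'll confirm that in one crop.

```bash
cat > h.py <<'E'
import numpy as np, cv2
from rig import robot
def ray(n,uv,z):
    c=robot.get_calibration(n);R=np.array(c["R"]);t=np.array(c["t"])
    d=R.T@np.array([(uv[0]-c["cx"])/c["fx"],(uv[1]-c["cy"])/c["fy"],1.0]);o=-R.T@t
    return o+d*(z-o[2])/d[2]
def proj(n,X):
    c=robot.get_calibration(n);p=np.array(c["R"])@np.array(X,float)+c["t"]
    return np.array([c["fx"]*p[0]/p[2]+c["cx"],c["fy"]*p[1]/p[2]+c["cy"]])
E
python3 - <<'E'
import cv2,numpy as np
t=cv2.imread("pics/top0.png");s=cv2.imread("pics/side0.png")
a=cv2.resize(t[130:270,200:340],(560,560),interpolation=cv2.INTER_CUBIC)
b=cv2.resize(s[210:310,140:300],(640,400),interpolation=cv2.INTER_CUBIC)
cv2.imwrite("pics/c1.png",a);cv2.imwrite("pics/c2.png",b)
cv2.imwrite("pics/c3.png",cv2.resize(t[200:300,350:450],(600,600),interpolation=cv2.INTER_CUBIC))
E
```

```text
(no output)
```

View pics/c1.png

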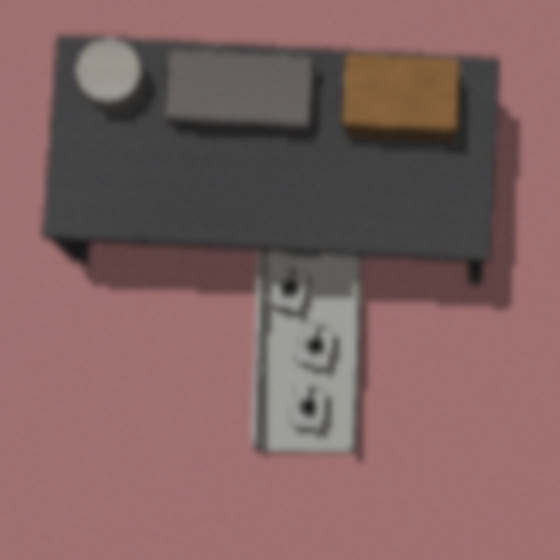

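View pics/c2.png

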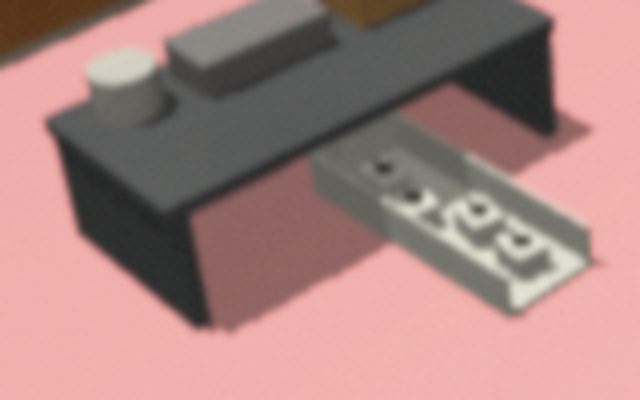

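View pics/c3.png

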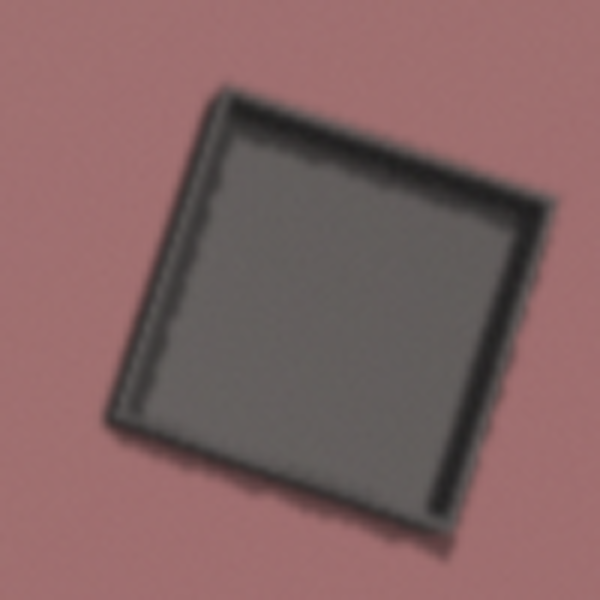

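The crops show the pale tray with its open end facing the robot: mouth at c1 (265–358, 452), which is full-image (266–289, 243). Three blocks are visible from the top and the fourth in the side view, and the handle is under the shelf. The bin rim is clear as well. Next I'll measure these.

Run:
```python
from h import *
f=lambda p:(200+(p[0]-1.5)/4,130+(p[1]-1.5)/4)
print("shelf");P=[ray("top",f(p),88) for p in[(57,36),(498,58),(488,258),(45,237)]];[print(p.round(1)) for p in P]
print("size",np.linalg.norm(P[0]-P[1]),np.linalg.norm(P[1]-P[2]),"front mid",(P[2]+P[3])/2,"yaw of y axis",np.degrees(np.arctan2(*(P[3]-P[2])[[0,1]])))
print("mouth floor corners");[print(ray("top",f(p),4).round(1)) for p in[(266,452),(356,452)]]
print("wall top L/R");[print(ray("top",f(p),30).round(1)) for p in[(252,450),(262,256),(361,458),(362,258)]]
g=lambda p:(350+(p[0]-2.5)/6,200+(p[1]-2.5)/6)
print("bin");B=[ray("top",g(p),60) for p in[(222,86),(553,200),(448,530),(107,420)]];[print(p.round(1)) for p in B]
print(np.mean(B,0),np.linalg.norm(B[0]-B[1]),np.linalg.norm(B[1]-B[2]))
k=lambda p:(140+(p[0]-1.5)/4,210+(p[1]-1.5)/4)
print("side: mouth corners bottom",[ray("side",k(p),0).round(1) for p in[(513,318),(593,263)]])
print("side wall top at mouth",[ray("side",k(p),30).round(1) for p in[(506,290),(588,232)]])
for n,uv in(("cup",(505,247)),("bottlecap",(398,146))): print(n,ray("top",uv,75 if n=="cup" else 150))
```

```text
shelf
[793.6 297.4  88. ]
[776.2  20.1  88. ]
[648.3  28.5  88. ]
[665.2 304.1  88. ]
size 277.7847736559265 128.14818328005728 front mid [656.75821007 166.3247194   88.        ] yaw of y axis 3.5210945220717567
mouth floor corners
[537.1 175.2   4. ]
[536.2 116.    4. ]
wall top L/R
[535.9 181.8  30. ]
[662.9 174.8  30. ]
[529.7 111.6  30. ]
[660.7 109.6  30. ]
bin
[ 600.4 -136.6   60. ]
[ 549.6 -275.6   60. ]
[ 411.3 -225.8   60. ]
[459.5 -84.1  60. ]
[ 505.20902572 -180.52730009   60.        ] 147.99624543751915 147.0444228868579
side: mouth corners bottom [array([538.8, 181.7,   0. ]), array([538.1, 116.3,   0. ])]
side wall top at mouth [array([532. , 191.1,  30. ]), array([533.2, 124. ,  30. ])]
cup [ 510.05489403 -429.59487513   75.        ]
bottlecap [ 750.99409853 -155.67854571  150.        ]
```

```bash
cat >> h.py <<'E'
from scipy.spatial.transform import Rotation as Ro
def go(X,jaw=None):
    """shift in tool axes (m) to world X (mm); jaw = wanted world heading (deg) of tool y (mod 180)"""
    s=robot.observe();q=s["orientation"];R=Ro.from_quat([q[1],q[2],q[3],q[0]]).as_matrix()
    d=R.T@(np.array(X)-s["tcp_pos"])/1000
    h=np.degrees(np.arctan2(R[1,1],R[0,1]))
    print("t %.2f tcp"%s["time_s"],s["tcp_pos"].round(1),"y heading %.1f"%h,"gap %.3f"%s["finger_gap"],"F",s["ft_force"].round(1),"M",s["moment"].round(2),"q",s["joint_pos"].round(2),"tilt",R[:,0].round(3))
    print("shift",d.round(4),"norm",np.linalg.norm(d).round(3))
    if jaw is not None:
        e=(jaw-h+90)%180-90
        print("turn about tool x: %.3f rad (or %.3f)"%(np.radians(-e),np.radians(-e+(180 if e>0 else -180))))
E
python3 -c "
from h import *
go([552,147,221],88)"
```

```text
t 0.10 tcp [ 195.7 -593.   221.5] y heading 108.3 gap 1.000 F [ 0.1 -0.   0.5] M [-0.01 -0.06  0.01] q [-0.99  0.39  0.01 -0.   -1.19 -0.26] tilt [-0.001  0.002 -1.   ]
shift [0.0017 0.5911 0.5702] norm 0.821
turn about tool x: 0.354 rad (or -2.788)
```

```bash
python3 -m handwheel '[0,0.028,0.027,0.05,100, 0,0.056,0.054,0.1,100, 0,0.084,0.081,0.15,100, 0,0.112,0.108,0.2,100, 0,0.14,0.135,0.25,100, 0,0.168,0.162,0.3,100, 0,0.196,0.189,0.35,100, 0,0.224,0.216,0.354,100]'; python3 -c "
from h import *
go([552,147,221],87.5)"
```

```text
time_s: 0.77
tcp_pos: [330.9, -311.2, 222.3]
orientation: [0.707, 0.013, 0.707, -0.013]
ft_force: [0.9, -0.0, -0.8]
finger_gap: 0.999
t 0.77 tcp [ 330.9 -311.2  222.3] y heading 87.9 gap 0.999 F [ 0.9 -0.  -0.8] M [-0.03 -0.12 -0.04] q [-0.4   0.09 -0.39 -0.   -1.09 -1.21] tilt [-0.  0. -1.]
shift [0.0014 0.4661 0.2038] norm 0.509
turn about tool x: 0.006 rad (or -3.135)
```

```bash
python3 -m handwheel '[0,0.036,0.0157,0,100, 0,0.072,0.0314,0,100, 0,0.108,0.047,0,100, 0,0.144,0.063,0,100, 0,0.18,0.0786,0,100, 0,0.216,0.0943,0,100, 0,0.252,0.11,0,100, 0,0.288,0.126,0,100]' >/dev/null;python3 -m handwheel '[0,0.036,0.0157,0,100, 0,0.072,0.0314,0,100, 0,0.108,0.047,0,100, 0,0.144,0.063,0,100, 0,0.176,0.077,0,100,0,0.176,0.077,0,100]'; python3 -c "
from h import *
go([552,147,6],87.5)
t=robot.read_camera('top')
cv2.imwrite('pics/t1.png',cv2.resize(t[130:270,200:340],(560,560),interpolation=cv2.INTER_CUBIC))"
```

```text
time_s: 1.93
tcp_pos: [552.3, 148.4, 221.2]
orientation: [0.707, 0.011, 0.707, -0.011]
ft_force: [0.2, -0.9, -0.2]
finger_gap: 1.003
t 1.93 tcp [552.3 148.4 221.2] y heading 88.2 gap 1.003 F [ 0.2 -0.9 -0.2] M [-0.   -0.08 -0.02] q [ 0.55  0.3  -0.13  0.   -1.15 -2.15] tilt [ 0.001  0.    -1.   ]
shift [ 0.2152 -0.0015 -0.0004] norm 0.215
turn about tool x: 0.013 rad (or -3.129)
```

View pics/t1.png

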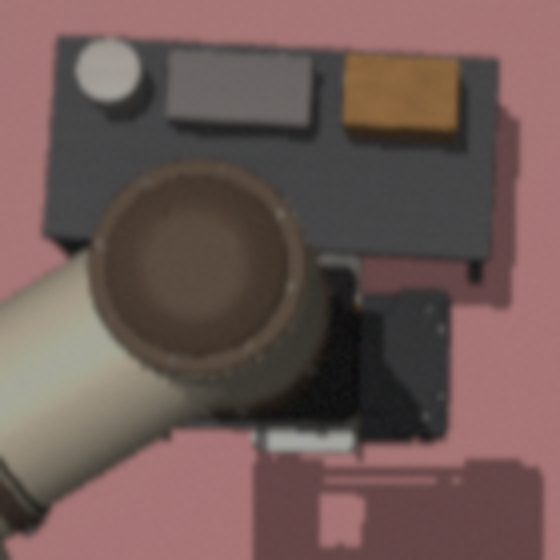

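```bash
python3 -m handwheel '[0.04,0,0,0,100, 0.08,0,0,0,100, 0.12,0,0,0,100, 0.155,0,0,0,100,0.165,0,0,0,100]' ; python3 -c "
from h import *
go([550,147,6],87.5)
t=robot.read_camera('side')
cv2.imwrite('pics/s1.png',cv2.resize(t[160:320,120:320],(800,640))[:600])"
```

```text
time_s: 2.4
tcp_pos: [545.6, 140.7, 52.1]
orientation: [0.703, 0.012, 0.711, -0.015]
ft_force: [-0.6, -0.4, -0.3]
finger_gap: 0.998
t 2.40 tcp [545.6 140.7  52.1] y heading 87.8 gap 0.998 F [-0.6 -0.4 -0.3] M [-0.06  0.09 -0.02] q [ 0.54  0.47 -0.35 -0.   -0.77 -2.15] tilt [-0.011 -0.005 -1.   ]
shift [0.046  0.0067 0.0047] norm 0.047
turn about tool x: 0.006 rad (or -3.136)
```

View pics/s1.png

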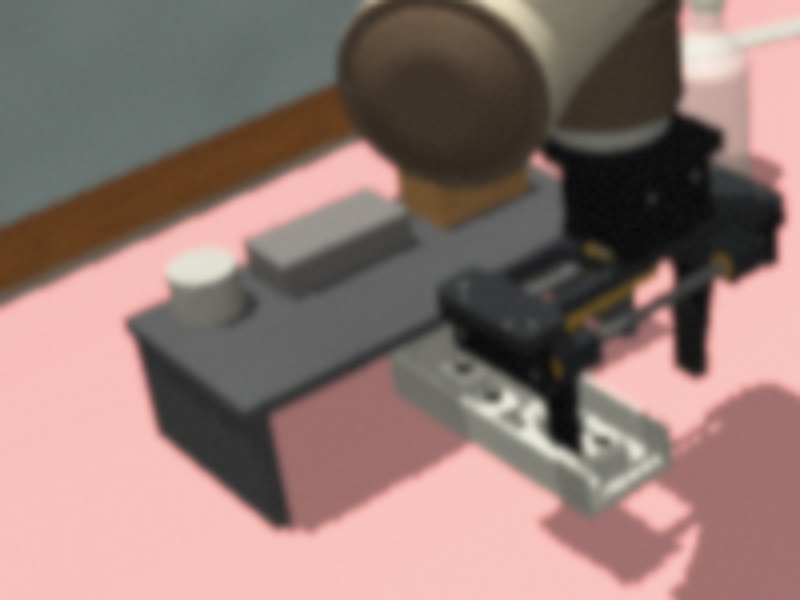

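The fingers are about 50 mm up and straddle the mouth end. The pose is still settling, so I'll hold for two rows and measure again.

```bash
python3 -m handwheel '[0,0,0,0,100,0,0,0,0,100]' >/dev/null; python3 -c "
from h import *
go([550,147,6],87.5)"
```

```text
t 2.62 tcp [551.6 143.8  59.7] y heading 88.0 gap 0.997 F [-0.1 -0.9  0.2] M [-0.   -0.06  0.02] q [ 0.54  0.46 -0.34  0.   -0.77 -2.15] tilt [ 0.004  0.001 -1.   ]
shift [ 0.0537  0.003  -0.0019] norm 0.054
turn about tool x: 0.009 rad (or -3.133)
```

```bash
python3 -m handwheel '[0.015,0.003,0,0,100, 0.03,0.003,0,0,100,0.042,0.003,0,0,100,0.05,0.003,0,0,100,0.05,0.003,0,0,100]' >/dev/null; python3 -c "
from h import *
go([550,147,6],87.5)
t=robot.read_camera('side')
cv2.imwrite('pics/s2.png',cv2.resize(t[160:320,120:320],(800,640))[:600])"
```

```text
t 3.03 tcp [550.5 146.6   8.1] y heading 88.0 gap 1.000 F [ 0.   0.6 -0.2] M [-0.02  0.04  0.03] q [ 0.54  0.53 -0.38  0.   -0.66 -2.15] tilt [ 0.001  0.    -1.   ]
shift [ 0.0021  0.0004 -0.0005] norm 0.002
turn about tool x: 0.008 rad (or -3.133)
```

View pics/s2.png

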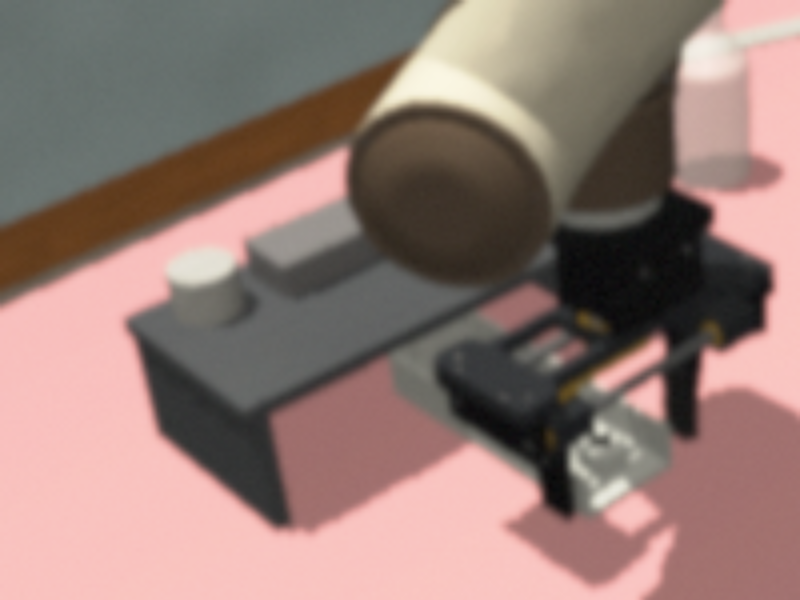

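Both fingers are outside the tray walls near the mouth. I'll close; a 66 mm grip should read a gap of about 0.76.

```bash
python3 -m handwheel '[0,0,0,0,60,0,0,0,0,60,0,0,0,0,60,0,0,0,0,60]'; python3 -c "
from h import *
go([550,147,6],87.5)"
```

```text
time_s: 3.42
tcp_pos: [550.6, 146.8, 8.3]
orientation: [0.707, 0.013, 0.707, -0.012]
ft_force: [-0.6, 0.5, 0.0]
finger_gap: 0.779
t 3.42 tcp [550.6 146.8   8.3] y heading 88.0 gap 0.779 F [-0.6  0.5  0. ] M [0.16 0.01 0.03] q [ 0.54  0.53 -0.38  0.   -0.66 -2.15] tilt [ 0.001  0.001 -1.   ]
shift [ 0.0023  0.0002 -0.0006] norm 0.002
turn about tool x: 0.009 rad (or -3.133)
```

```bash
python3 -m handwheel '[0,0,-0.004,0,60, 0,0,-0.012,0,60, 0,0,-0.022,0,60, 0,0,-0.034,0,60, 0,0,-0.046,0,60, 0,0,-0.058,0,60, 0,0,-0.070,0,60, 0,0,-0.082,0,60]';python3 -m handwheel '[0,0,-0.012,0,60, 0,0,-0.024,0,60, 0,0,-0.036,0,60, 0,0,-0.048,0,60, 0,0,-0.057,0,60, 0,0,-0.064,0,60, 0,0,-0.069,0,60, 0,0,-0.070,0,60]'; python3 -c "
from h import *
go([400,147,6],87.5)
t=robot.read_camera('side')
cv2.imwrite('pics/s3.png',cv2.resize(t[160:360,120:370],(750,600)))"
```

```text
time_s: 4.08
tcp_pos: [467.7, 149.8, 8.2]
orientation: [0.708, 0.013, 0.706, -0.012]
ft_force: [1.7, 0.3, 2.5]
finger_gap: 0.757
time_s: 4.75
tcp_pos: [398.3, 152.4, 8.2]
orientation: [0.708, 0.012, 0.706, -0.012]
ft_force: [3.4, -0.4, 5.2]
finger_gap: 0.761
t 4.75 tcp [398.3 152.4   8.2] y heading 88.1 gap 0.761 F [ 3.4 -0.4  5.2] M [-0.33 -1.07 -0.  ] q [ 0.75  0.36 -0.73  0.   -0.48 -2.36] tilt [ 0.002  0.001 -1.   ]
shift [ 0.0022 -0.0054  0.0019] norm 0.006
turn about tool x: 0.010 rad (or -3.132)
```

View pics/s3.png

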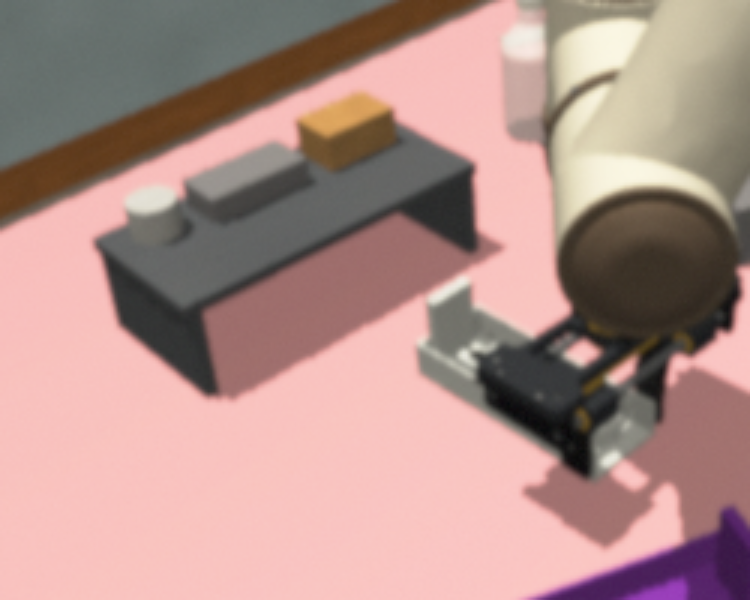

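The tray is out, with the handle plate upright at crop (450,310), well clear of the shelf. Releasing and rising.

```bash
python3 -m handwheel '[0,0,0,0,100,0,0,0,0,100,0,0,0,0,100,-0.02,0,0,0,100,-0.06,0,0,0,100,-0.1,0,0,0,100,-0.14,0,0,0,100,-0.14,0,0,0,100]';python3 -m handwheel '[-0.04,0,0,0,100,-0.08,0,0,0,100,-0.08,-0.04,0,0,100,-0.08,-0.08,0,0,100,-0.08,-0.12,0,0,100,-0.08,-0.16,0,0,100,-0.08,-0.16,0,0,100]'; python3 -c "
from h import *
go([400,147,6],87.5)
t=robot.read_camera('side')
cv2.imwrite('pics/s4.png',cv2.resize(t[190:350,170:370],(750,600),interpolation=cv2.INTER_CUBIC))
t=robot.read_camera('top')
cv2.imwrite('pics/t4.png',t)
cv2.imwrite('pics/t4c.png',cv2.resize(t[210:330,220:340],(600,600),interpolation=cv2.INTER_CUBIC))"
```

```text
time_s: 5.47
tcp_pos: [401.7, 154.2, 154.3]
orientation: [0.711, 0.015, 0.703, -0.009]
ft_force: [1.1, -0.2, -0.3]
finger_gap: 1.002
time_s: 6.05
tcp_pos: [390.2, -13.1, 226.6]
orientation: [0.706, 0.015, 0.708, -0.016]
ft_force: [0.1, 1.0, -0.4]
finger_gap: 1.001
t 6.05 tcp [390.2 -13.1 226.6] y heading 87.5 gap 1.001 F [ 0.1  1.  -0.4] M [ 0.05  0.   -0.05] q [ 0.39 -0.03 -0.5  -0.   -1.1  -2.  ] tilt [-0.004 -0.001 -1.   ]
shift [0.2204 0.1607 0.0037] norm 0.273
turn about tool x: 0.001 rad (or -3.141)
```

View pics/s4.png

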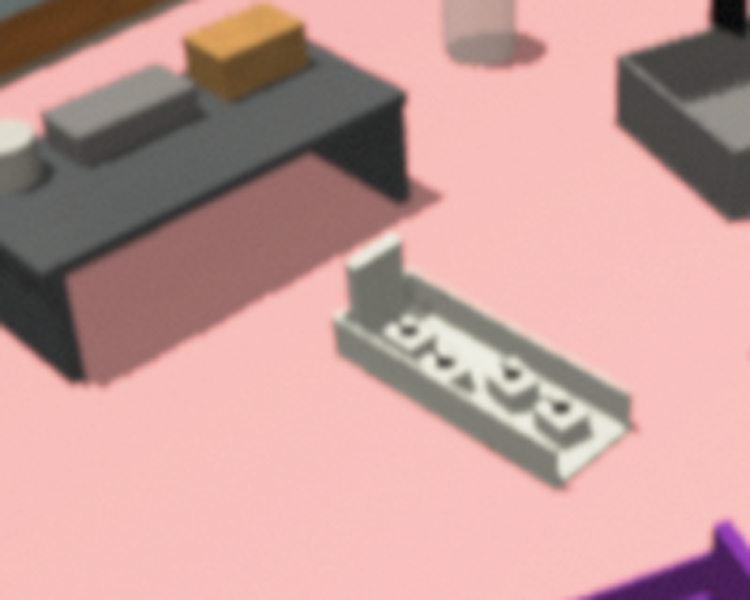

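View pics/t4c.png

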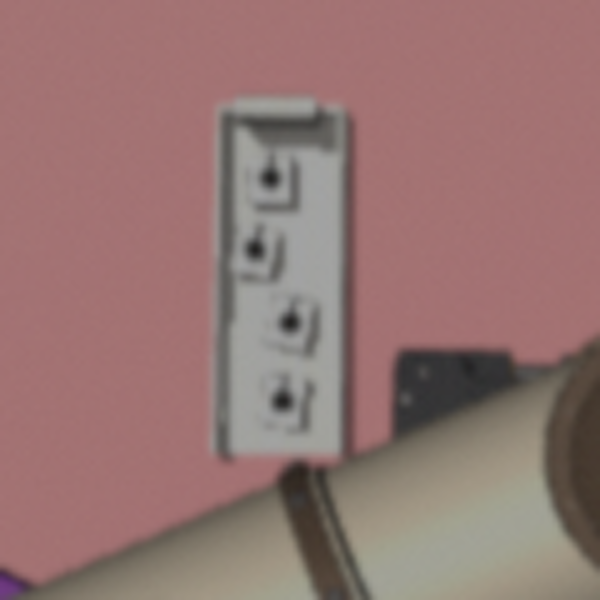

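All four blocks are still in the tray, standing flat on the bench. The handle top is at t4c (235–317, 97–115). Now the handle pose.

Run:
```python
from h import *
f=lambda p:(220+(p[0]-2)/5,210+(p[1]-2)/5)
H=[ray("top",f(p),64) for p in[(235,97),(317,97),(317,117),(235,117)]];print("handle top",[h.round(1) for h in H],np.mean(H,0))
M=[ray("top",f(p),4) for p in[(230,457),(345,457)]];print("mouth",[m.round(1) for m in M])
W=[ray("top",f(p),30) for p in[(213,460),(218,106),(350,455),(350,106)]];print("walls",[m.round(1) for m in W])
k=lambda p:(170+(p[0]-2)/3.75,190+(p[1]-2)/3.75)
print("side handle top",[ray("side",k(p),64).round(1) for p in[(347,262),(390,234),(402,240)]])
print("side mouth bottom",[ray("side",k(p),0).round(1) for p in[(562,487),(633,428)]])
print("blocks",[ray("top",f(p),22).round(1) for p in[(270,178),(255,248),(290,322),(282,400)]])
X=[556,147,226]
go(X,87.5)
```

```text
handle top [array([565.6, 168.3,  64. ]), array([565., 127.,  64.]), array([554.8, 127.1,  64. ]), array([555.4, 168.4,  64. ])] [560.21153116 147.68579271  64.        ]
mouth [array([384.4, 177.4,   4. ]), array([383.4, 117.6,   4. ])]
walls [array([383.4, 183.6,  30. ]), array([565.3, 180.2,  30. ]), array([384.8, 113.8,  30. ]), array([564.3, 112. ,  30. ])]
side handle top [array([565. , 168.5,  64. ]), array([565.5, 131.6,  64. ]), array([555.5, 131.4,  64. ])]
side mouth bottom [array([387.3, 181. ,   0. ]), array([386.7, 117.4,   0. ])]
blocks [array([528.3, 154.2,  22. ]), array([492. , 162.2,  22. ]), array([453.4, 144.4,  22. ]), array([413.4, 148.8,  22. ])]
t 6.15 tcp [391.7  -9.6 226.8] y heading 87.7 gap 1.001 F [0.8 1.  0.3] M [ 0.06 -0.04 -0.  ] q [ 0.4  -0.03 -0.5  -0.   -1.1  -2.01] tilt [-0.002 -0.    -1.   ]
shift [0.0005 0.163  0.158 ] norm 0.227
turn about tool x: 0.004 rad (or -3.138)
```

```bash
python3 -m handwheel '[0,0.028,0.027,-0.02,100, 0,0.056,0.055,-0.02,100, 0,0.084,0.082,-0.02,100, 0,0.112,0.11,-0.02,100, 0,0.14,0.138,-0.02,100, 0,0.165,0.163,-0.02,100,0,0.165,0.163,-0.02,100,0,0.165,0.163,-0.02,100]';  python3 -c "
from h import *
go([560.5,148,80],89)"
```

```text
time_s: 6.82
tcp_pos: [561.3, 153.7, 225.2]
orientation: [0.706, 0.004, 0.708, -0.005]
ft_force: [-0.9, 0.4, 0.7]
finger_gap: 0.997
t 6.82 tcp [561.3 153.7 225.2] y heading 89.3 gap 0.997 F [-0.9  0.4  0.7] M [0.01 0.05 0.04] q [ 0.55  0.31 -0.09 -0.   -1.17 -2.13] tilt [-0.004 -0.001 -1.   ]
shift [ 0.1452 -0.0055 -0.0002] norm 0.145
turn about tool x: 0.005 rad (or -3.136)
```

```bash
python3 -m handwheel '[0.03,-0.001,0,0,100,0.06,-0.002,0,0,100,0.09,-0.003,0,0,100,0.12,-0.004,0,0,100,0.14,-0.005,0,0,100,0.145,-0.005,0,0,100,0.145,-0.005,0,0,100]';  python3 -c "
from h import *
go([560.5,148,34],89)"
```

```text
time_s: 7.4
tcp_pos: [559.5, 145.6, 81.3]
orientation: [0.706, 0.005, 0.708, -0.006]
ft_force: [-0.3, 0.6, 0.3]
finger_gap: 1.003
t 7.40 tcp [559.5 145.6  81.3] y heading 89.2 gap 1.003 F [-0.3  0.6  0.3] M [ 0.01 -0.02  0.02] q [ 0.53  0.45 -0.29 -0.   -0.84 -2.12] tilt [-0.004 -0.002 -1.   ]
shift [0.0473 0.0025 0.0012] norm 0.047
turn about tool x: 0.003 rad (or -3.139)
```

```bash
python3 -m handwheel '[0.02,0.002,0.001,0,100,0.038,0.002,0.001,0,100,0.046,0.002,0.001,0,100,0.046,0.002,0.001,0,100]' >/dev/null;  python3 -c "
from h import *
go([560.5,148,35],89)
t=robot.read_camera('side')
cv2.imwrite('pics/s5.png',cv2.resize(t[190:350,170:370],(750,600),interpolation=cv2.INTER_CUBIC))"
```

```text
t 7.73 tcp [561.6 148.   36.3] y heading 89.1 gap 1.000 F [ 0.3  0.6 -0.1] M [-0.03  0.02 -0.03] q [ 0.54  0.51 -0.32 -0.   -0.74 -2.12] tilt [-0.001 -0.001 -1.   ]
shift [ 0.0013 -0.     -0.0011] norm 0.002
turn about tool x: 0.002 rad (or -3.139)
```

View pics/s5.png

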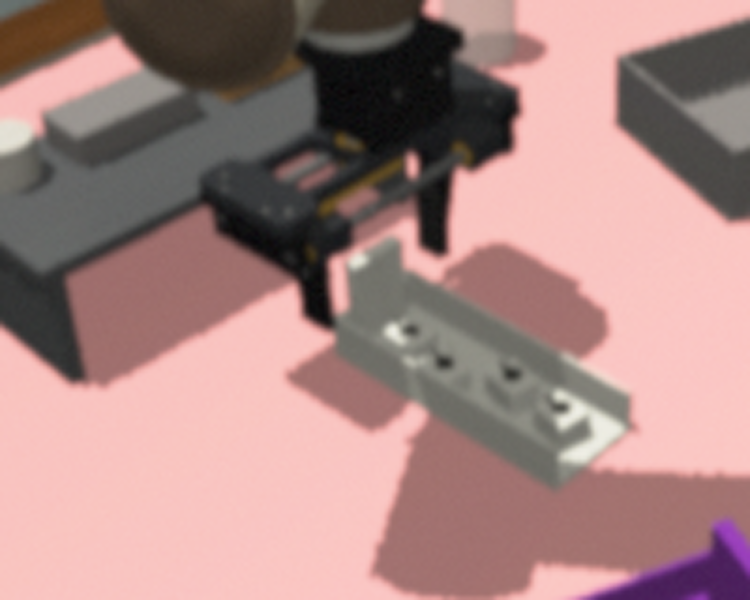

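Both fingers straddle the handle. Closing; the 40 mm plate should read about 0.46.

```bash
python3 -m handwheel '[0,0,0,0,30,0,0,0,0,30,0,0,0,0,30,0,0,0,0,30,0,0,0,0,30,0,0,0,0,30]';python3 -m handwheel '[-0.003,0,0,0,30,-0.006,0,0,0,30,-0.01,0,0,0,30,-0.01,0,0,0,30]';  python3 -c "
from h import *
go([560.5,148,35],89)
t=robot.read_camera('side')
cv2.imwrite('pics/s6.png',cv2.resize(t[190:350,170:370],(750,600),interpolation=cv2.INTER_CUBIC))"
```

```text
time_s: 8.28
tcp_pos: [562.4, 148.1, 36.9]
orientation: [0.707, 0.005, 0.707, -0.005]
ft_force: [-0.1, 0.2, 0.3]
finger_gap: 0.629
time_s: 8.62
tcp_pos: [562.6, 148.3, 47.2]
orientation: [0.707, 0.006, 0.707, -0.005]
ft_force: [0.9, -0.1, -2.1]
finger_gap: 0.456
t 8.62 tcp [562.6 148.3  47.2] y heading 89.1 gap 0.456 F [ 0.9 -0.1 -2.1] M [ 0.01 -0.2  -0.01] q [ 0.54  0.49 -0.31  0.   -0.76 -2.12] tilt [ 0.001  0.001 -1.   ]
shift [ 0.0122 -0.0003 -0.0021] norm 0.012
turn about tool x: 0.002 rad (or -3.139)
```

View pics/s6.png

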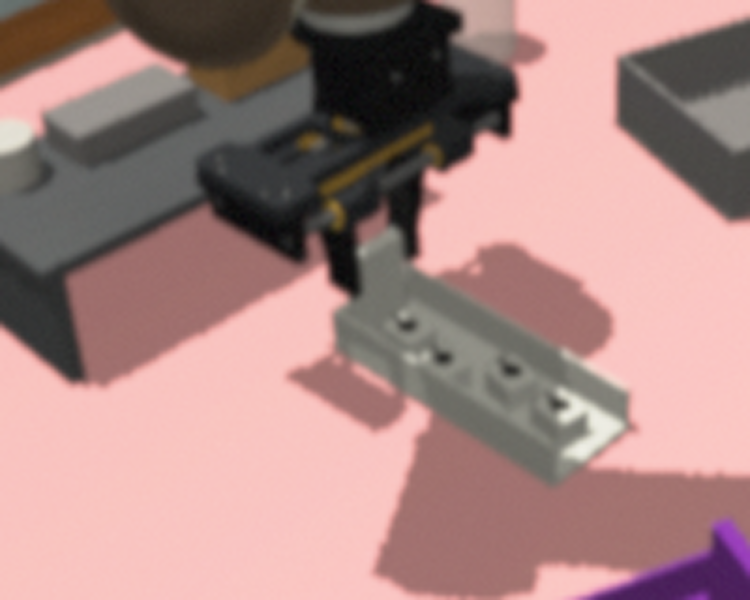

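```bash
python3 -m handwheel '[-0.006,0,0,0,30,-0.012,0,0,0,30,-0.018,0,0,0,30,-0.02,0,0,0,30,-0.02,0,0,0,30]';  python3 -c "
from h import *
go([560.5,148,35],89)
t=robot.read_camera('side')
cv2.imwrite('pics/s7.png',cv2.resize(t[190:350,170:370],(750,600),interpolation=cv2.INTER_CUBIC))"
```

```text
time_s: 9.08
tcp_pos: [562.8, 148.4, 67.6]
orientation: [0.708, 0.006, 0.706, -0.005]
ft_force: [0.8, -0.3, -3.0]
finger_gap: 0.456
t 9.08 tcp [562.8 148.4  67.6] y heading 89.1 gap 0.456 F [ 0.8 -0.3 -3. ] M [ 0.02 -0.14  0.08] q [ 0.54  0.47 -0.3   0.   -0.81 -2.12] tilt [ 0.002  0.001 -1.   ]
shift [ 0.0326 -0.0005 -0.0024] norm 0.033
turn about tool x: 0.002 rad (or -3.139)
```

View pics/s7.png

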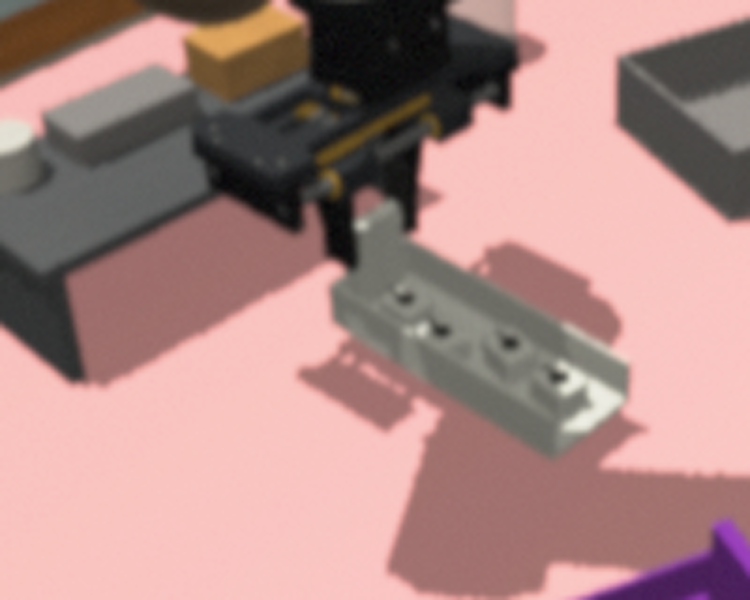

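The tray hangs almost level from the handle with all four blocks in it. I'll raise it, then swing it gently to bring the mouth round towards the bin.

```bash
python3 -m handwheel '[-0.008,0,0,0,30,-0.02,0,0,0,30,-0.036,0,0,0,30,-0.052,0,0,0,30,-0.068,0,0,0,30,-0.084,0,0,0,30,-0.095,0,0,0,30,-0.1,0,0,0,30]';  python3 -c "
from h import *
go([605,95,168],159.6)
t=robot.read_camera('side')
cv2.imwrite('pics/s8.png',cv2.resize(t[140:340,140:390],(750,600),interpolation=cv2.INTER_CUBIC))"
```

```text
time_s: 9.8
tcp_pos: [563.0, 148.4, 168.6]
orientation: [0.708, 0.006, 0.706, -0.005]
ft_force: [0.0, 0.5, -1.7]
finger_gap: 0.455
t 9.80 tcp [563.  148.4 168.6] y heading 89.1 gap 0.455 F [ 0.   0.5 -1.7] M [ 0.   -0.22  0.  ] q [ 0.54  0.35 -0.18  0.   -1.03 -2.12] tilt [ 0.003  0.001 -1.   ]
shift [ 0.0007 -0.0528  0.0428] norm 0.068
turn about tool x: -1.230 rad (or 1.912)
```

View pics/s8.png

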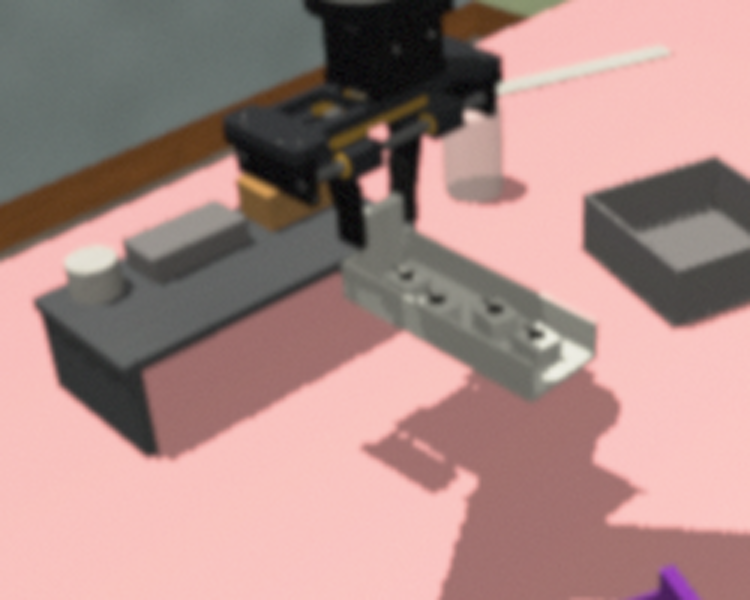

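```bash
python3 -m handwheel '[0,0,0,-0.02,30,0,0,0,-0.06,30,0,0,0,-0.11,30,0,0,0,-0.17,30,0,0,0,-0.23,30,0,0,0,-0.29,30,0,0,0,-0.35,30,0,0,0,-0.41,30]'>/dev/null;python3 -m handwheel '[0,0,0,-0.06,30,0,0,0,-0.12,30,0,0,0,-0.18,30,0,0,0,-0.24,30,0,0,0,-0.3,30,0,0,0,-0.36,30,0,0,0,-0.42,30,0,0,0,-0.48,30]'>/dev/null; python3 -m handwheel '[0,0,0,-0.06,30,0,0,0,-0.12,30,0,0,0,-0.18,30,0,0,0,-0.23,30,0,0,0,-0.27,30,0,0,0,-0.3,30,0,0,0,-0.32,30]'; python3 -c "
from h import *
go([603,90,168],159.6)
t=robot.read_camera('side')
cv2.imwrite('pics/s9.png',cv2.resize(t[140:340,140:390],(750,600),interpolation=cv2.INTER_CUBIC))"
```

```text
time_s: 11.77
tcp_pos: [561.4, 147.8, 165.0]
orientation: [0.583, -0.398, 0.585, 0.399]
ft_force: [-0.5, -0.4, -2.1]
finger_gap: 0.454
t 11.77 tcp [561.4 147.8 165. ] y heading 158.6 gap 0.454 F [-0.5 -0.4 -2.1] M [0.14 0.01 0.  ] q [ 0.54  0.36 -0.19 -0.   -1.03 -0.91] tilt [-0.003 -0.001 -1.   ]
shift [-0.0031 -0.0598 -0.0386] norm 0.071
turn about tool x: -0.018 rad (or 3.123)
```

View pics/s9.png

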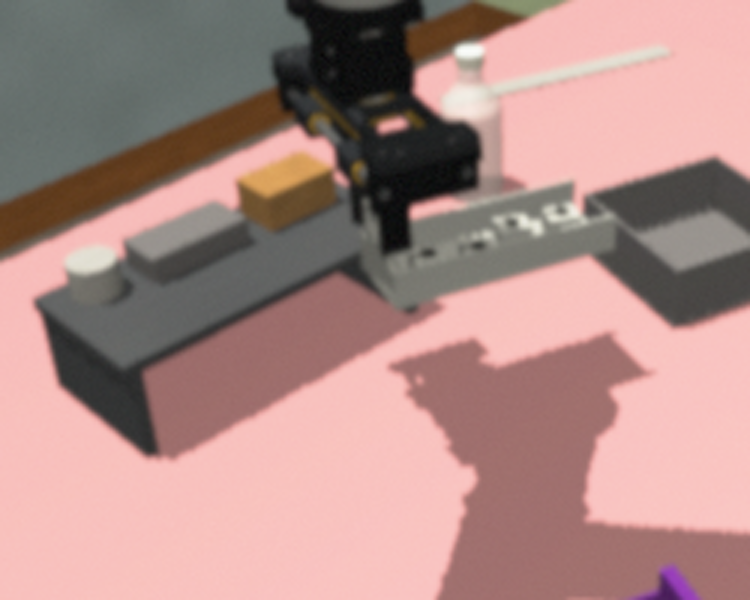

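Run:
```python
from h import *
u=np.array([.349,.937]);c=np.array([505.2,-180.5])
print(c+u*270, c+u*250)
go([*(c+u*270),166],159.6)
```

```text
[599.43  72.49] [592.45  53.75]
t 11.82 tcp [561.6 147.8 165.2] y heading 158.6 gap 0.453 F [ 0.8  0.2 -2.9] M [ 0.14 -0.01  0.  ] q [ 0.54  0.36 -0.18 -0.   -1.03 -0.91] tilt [-0.002 -0.001 -1.   ]
shift [-0.0008 -0.0628 -0.0563] norm 0.084
turn about tool x: -0.018 rad (or 3.124)
```

```bash
python3 -m handwheel '[0,-0.005,-0.0045,-0.01,30,0,-0.015,-0.0135,-0.018,30,0,-0.027,-0.024,-0.018,30,0,-0.039,-0.035,-0.018,30,0,-0.05,-0.045,-0.018,30,0,-0.058,-0.052,-0.018,30,0,-0.062,-0.0555,-0.018,30,0,-0.063,-0.056,-0.018,30]'>/dev/null; python3 -m handwheel '[0.005,0,0,0,30,0.015,0,0,0,30,0.028,0,0,0,30,0.042,0,0,0,30,0.056,0,0,0,30,0.07,0,0,0,30,0.08,0,0,0,30,0.084,0,0,0,30]'; python3 -c "
from h import *
go([592.45,53.75,85],159.6)
t=robot.read_camera('side')
cv2.imwrite('pics/s10.png',cv2.resize(t[140:300,200:400],(750,600),interpolation=cv2.INTER_CUBIC))
t=robot.read_camera('top')
cv2.imwrite('pics/t10.png',cv2.resize(t[130:330,220:470],(750,600),interpolation=cv2.INTER_CUBIC))"
```

```text
time_s: 13.15
tcp_pos: [598.6, 73.1, 80.0]
orientation: [0.58, -0.403, 0.582, 0.404]
ft_force: [-0.2, -0.3, -2.0]
finger_gap: 0.461
t 13.15 tcp [598.6  73.1  80. ] y heading 159.5 gap 0.461 F [-0.2 -0.3 -2. ] M [0.14 0.05 0.03] q [ 0.39  0.48 -0.22 -0.   -0.87 -0.75] tilt [-0.004 -0.001 -1.   ]
shift [-0.0049 -0.0009 -0.0203] norm 0.021
turn about tool x: -0.001 rad (or 3.140)
```

View pics/s10.png

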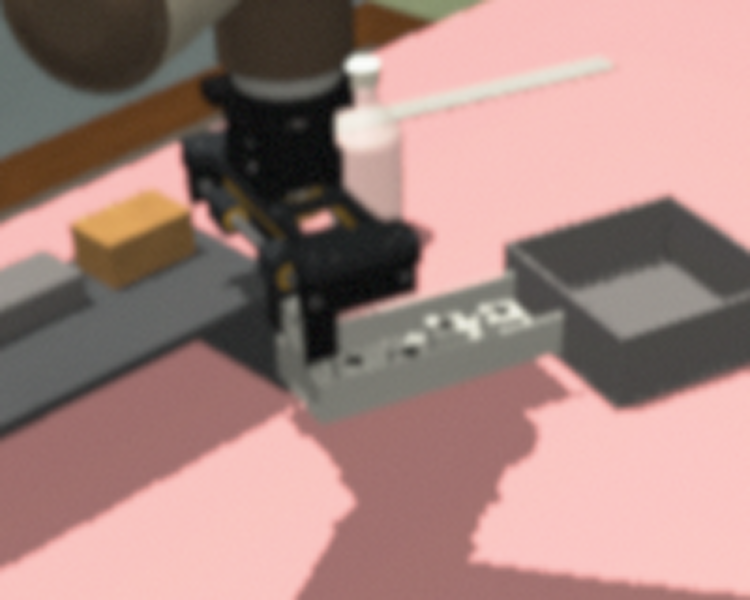

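View pics/t10.png

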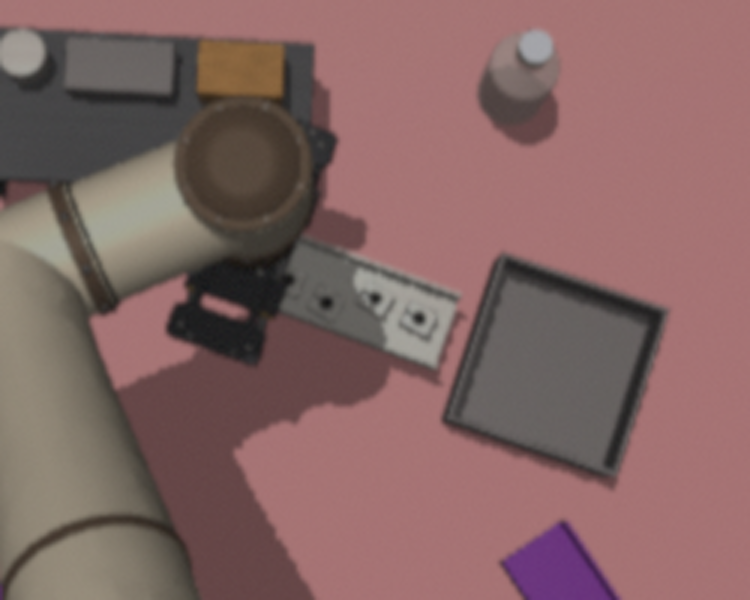

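The tray is level and square to the bin's near wall, with a gap of about 18 mm. I'll advance until contact to pre-tilt the tray slightly in the pads, watching the force.

```bash
python3 -m handwheel '[0,0,-0.004,0,30,0,0,-0.008,0,30,0,0,-0.012,0,30,0,0,-0.015,0,30,0,0,-0.017,0,30,0,0,-0.019,0,30]'; python3 -c "
from h import *
go([592.45,53.75,85],159.6)
t=robot.read_camera('side')
cv2.imwrite('pics/s11.png',cv2.resize(t[140:300,200:400],(750,600),interpolation=cv2.INTER_CUBIC))"
```

```text
time_s: 13.75
tcp_pos: [593.7, 54.7, 82.9]
orientation: [0.581, -0.403, 0.581, 0.403]
ft_force: [0.3, -1.2, -1.5]
finger_gap: 0.457
t 13.75 tcp [593.7  54.7  82.9] y heading 159.5 gap 0.457 F [ 0.3 -1.2 -1.5] M [ 0.11  0.04 -0.03] q [ 0.36  0.47 -0.24 -0.   -0.86 -0.72] tilt [ 0.001  0.    -1.   ]
shift [-0.0021  0.0008 -0.0013] norm 0.003
turn about tool x: -0.002 rad (or 3.139)
```

View pics/s11.png

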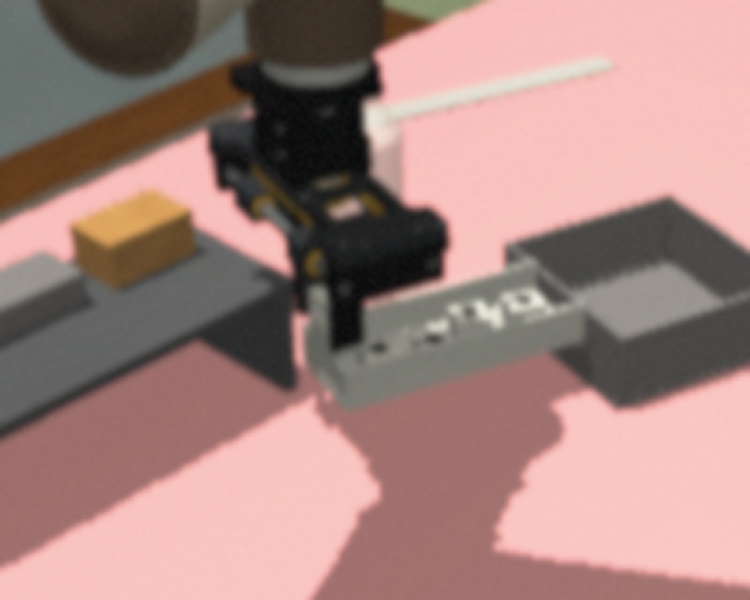

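```bash
python3 -m handwheel '[0,0,-0.002,0,30,0,0,-0.004,0,30,0,0,-0.004,0,30]'; python3 -m handwheel '[0,0,-0.002,0,30,0,0,-0.004,0,30,0,0,-0.004,0,30]';python3 -c "
from h import *
go([592.45,53.75,85],159.6)"
```

```text
time_s: 14.05
tcp_pos: [593.3, 52.3, 83.1]
orientation: [0.582, -0.403, 0.58, 0.403]
ft_force: [0.4, 4.7, -0.7]
finger_gap: 0.456
time_s: 14.3
tcp_pos: [594.2, 51.0, 84.2]
orientation: [0.584, -0.404, 0.577, 0.403]
ft_force: [2.5, 9.6, -0.6]
finger_gap: 0.454
t 14.30 tcp [594.2  51.   84.2] y heading 159.6 gap 0.454 F [ 2.5  9.6 -0.6] M [ 3.06 -0.74  0.15] q [ 0.36  0.46 -0.25 -0.   -0.85 -0.71] tilt [ 0.009  0.005 -1.   ]
shift [-0.0008  0.0026  0.002 ] norm 0.003
turn about tool x: -0.000 rad (or 3.141)
```

Contact at about 10 N. Raising the hand now, so friction at the wall drags the mouth down relative to the handle.

```bash
python3 -m handwheel '[-0.003,0,-0.001,0,30,-0.006,0,-0.002,0,30,-0.009,0,-0.003,0,30,-0.012,0,-0.004,0,30,-0.015,0,-0.004,0,30,-0.016,0,-0.004,0,30]';python3 -c "
from h import *
go([592.45,53.75,85],159.6)
t=robot.read_camera('side')
cv2.imwrite('pics/s12.png',cv2.resize(t[140:300,200:400],(750,600),interpolation=cv2.INTER_CUBIC))"
```

```text
time_s: 14.8
tcp_pos: [591.8, 46.3, 100.1]
orientation: [0.583, -0.404, 0.578, 0.403]
ft_force: [2.0, 7.2, -0.9]
finger_gap: 0.456
t 14.80 tcp [591.8  46.3 100.1] y heading 159.6 gap 0.456 F [ 2.   7.2 -0.9] M [ 2.3  -0.45  0.06] q [ 0.35  0.44 -0.24 -0.   -0.89 -0.71] tilt [ 0.006  0.003 -1.   ]
shift [0.0151 0.002  0.0072] norm 0.017
turn about tool x: -0.001 rad (or 3.141)
```

View pics/s12.png

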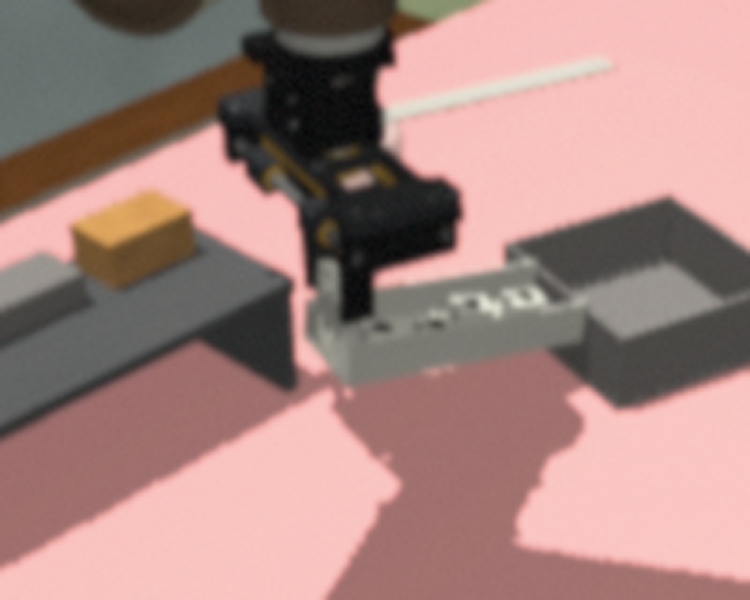

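It works: the mouth stayed put while the handle rose 16 mm, about 5° of tilt, and the blocks haven't moved. A little more, then back off, lift and go over the bin.

```bash
python3 -m handwheel '[-0.003,0,-0.001,0,30,-0.006,0,-0.001,0,30,-0.009,0,-0.002,0,30,-0.009,0,-0.002,0,30]';python3 -m handwheel '[0,0,0.004,0,30,0,0,0.012,0,30,0,0,0.018,0,30,-0.005,0,0.02,0,30,-0.015,0,0.02,0,30,-0.027,0,0.02,0,30,-0.037,0,0.02,0,30,-0.04,0,0.02,0,30]';python3 -c "
from h import *
go([592.45,53.75,85],159.6)
t=robot.read_camera('side')
cv2.imwrite('pics/s13.png',cv2.resize(t[140:300,200:400],(750,600),interpolation=cv2.INTER_CUBIC))"
```

```text
time_s: 15.18
tcp_pos: [590.1, 43.4, 108.7]
orientation: [0.583, -0.403, 0.579, 0.403]
ft_force: [1.3, 5.2, -0.1]
finger_gap: 0.456
time_s: 15.85
tcp_pos: [596.9, 60.7, 150.3]
orientation: [0.582, -0.404, 0.58, 0.402]
ft_force: [-0.4, 0.3, -1.8]
finger_gap: 0.459
t 15.85 tcp [596.9  60.7 150.3] y heading 159.5 gap 0.459 F [-0.4  0.3 -1.8] M [ 0.19 -0.   -0.  ] q [ 0.37  0.4  -0.16  0.   -1.01 -0.73] tilt [ 0.004  0.001 -1.   ]
shift [ 0.0652  0.002  -0.0083] norm 0.066
turn about tool x: -0.002 rad (or 3.140)
```

View pics/s13.png

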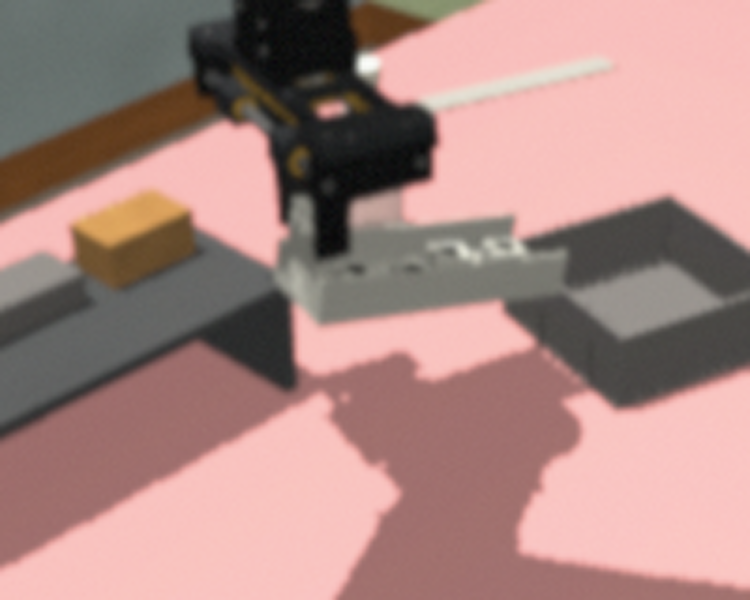

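Run:
```python
from h import *
u=np.array([.349,.937]);v=np.array([-.937,.349])
k=lambda p:np.array((200+(p[0]-1.5)/3.75,140+(p[1]-1.5)/3.75))
def est(pix,xy):
    zs=np.arange(0,200,1.);e=[np.linalg.norm(proj("side",[*xy,z])-k(pix)) for z in zs];i=int(np.argmin(e));return zs[i],round(e[i],1)
h=np.array([598.6,73.1]);print("s10 rear corner z",est((322,422),h+5*u+33*v),"mouth corner",est((563,354),h-175*u+33*v),"tcp 80")
h=np.array([596.9,60.7]);print("s13 rear",est((322,325),h+10*u+33*v),"mouth",est((566,284),h-172*u+33*v),"tcp 150.3")
go([*(np.array([505.2,-180.5])+u*100),150],159.6)
```

```text
s10 rear corner z (np.float64(38.0), np.float64(0.0)) mouth corner (np.float64(31.0), np.float64(0.8)) tcp 80
s13 rear (np.float64(108.0), np.float64(1.0)) mouth (np.float64(82.0), np.float64(1.6)) tcp 150.3
t 15.90 tcp [596.8  60.8 150. ] y heading 159.5 gap 0.460 F [ 0.8 -0.2 -1.6] M [ 0.17  0.   -0.06] q [ 0.37  0.4  -0.16  0.   -1.01 -0.73] tilt [ 0.004  0.001 -1.   ]
shift [-0.0004  0.0014 -0.1581] norm 0.158
turn about tool x: -0.002 rad (or 3.140)
```

Tilt is now about 8°, with the mouth 68 mm below the TCP. I'll carry the mouth over the bin, still above the rim.

```bash
python3 -m handwheel '[0,0,-0.003,0,30,0,0,-0.009,0,30,0,0,-0.018,0,30,0,0,-0.029,0,30,0,0,-0.041,0,30,0,0,-0.053,0,30,0,0,-0.065,0,30,0,0.001,-0.077,0,30]'>/dev/null;python3 -m handwheel '[0,0,-0.012,0,30,0,0,-0.024,0,30,0,0,-0.036,0,30,0,0,-0.047,0,30,0,0,-0.056,0,30,0,0,-0.062,0,30,0,0,-0.065,0,30,0,0,-0.065,0,30]';python3 -c "
from h import *
u=np.array([.349,.937]);go([*(np.array([505.2,-180.5])+u*115),115],159.6)
t=robot.read_camera('side')
cv2.imwrite('pics/s14.png',cv2.resize(t[140:300,240:440],(750,600),interpolation=cv2.INTER_CUBIC))
t=robot.read_camera('top')
cv2.imwrite('pics/t14.png',cv2.resize(t[130:330,220:470],(750,600),interpolation=cv2.INTER_CUBIC))"
```

```text
time_s: 17.23
tcp_pos: [544.9, -72.5, 147.6]
orientation: [0.581, -0.403, 0.581, 0.403]
ft_force: [-0.7, 0.4, -1.4]
finger_gap: 0.456
t 17.23 tcp [544.9 -72.5 147.6] y heading 159.4 gap 0.456 F [-0.7  0.4 -1.4] M [ 0.16  0.02 -0.02] q [ 0.16  0.33 -0.29  0.   -0.96 -0.52] tilt [ 0. -0. -1.]
shift [ 0.0326 -0.0005 -0.0001] norm 0.033
turn about tool x: -0.003 rad (or 3.139)
```

View pics/s14.png

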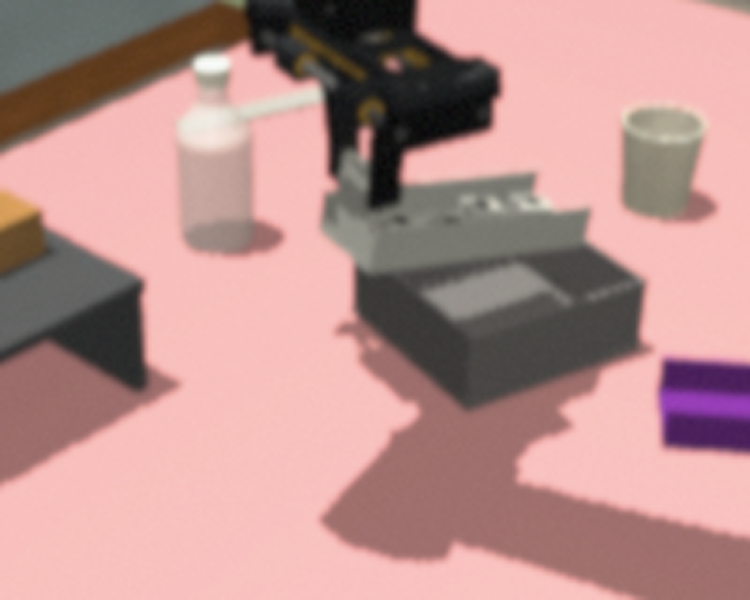

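View pics/t14.png

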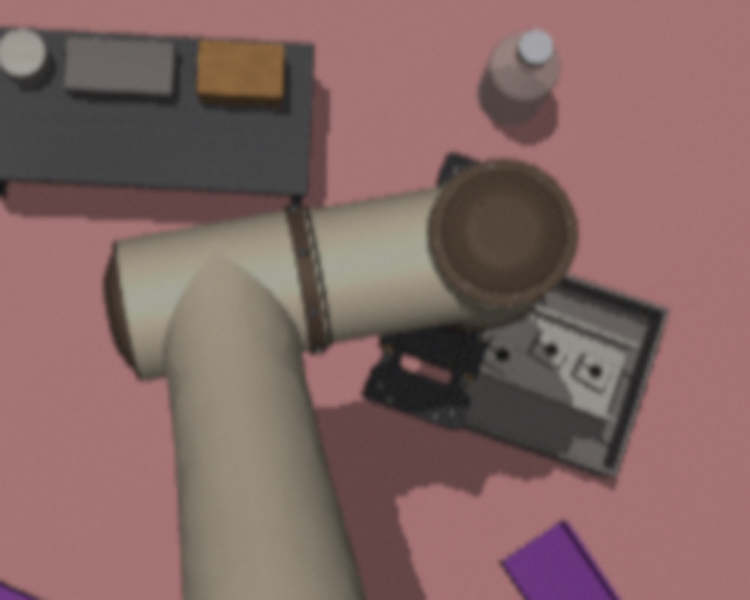

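The mouth is above the bin, inside the far wall, with the blocks still in place. Lowering it just inside.

```bash
python3 -m handwheel '[0.004,0,0.003,0,30,0.012,0,0.003,0,30,0.02,0,0.003,0,30,0.027,0,0.003,0,30,0.031,0,0.003,0,30,0.031,0,0.003,0,30]';python3 -c "
from h import *
u=np.array([.349,.937]);go([*(np.array([505.2,-180.5])+u*103),115],159.6)
t=robot.read_camera('side')
cv2.imwrite('pics/s15.png',cv2.resize(t[140:300,240:440],(750,600),interpolation=cv2.INTER_CUBIC))
t=robot.read_camera('top')
cv2.imwrite('pics/t15.png',cv2.resize(t[200:300,350:475],(750,600),interpolation=cv2.INTER_CUBIC))"
```

```text
time_s: 17.83
tcp_pos: [545.1, -69.1, 114.8]
orientation: [0.58, -0.402, 0.582, 0.404]
ft_force: [0.3, -0.1, -2.2]
finger_gap: 0.458
t 17.83 tcp [545.1 -69.1 114.8] y heading 159.5 gap 0.458 F [ 0.3 -0.1 -2.2] M [ 0.18  0.09 -0.02] q [ 0.17  0.36 -0.32 -0.   -0.89 -0.53] tilt [-0.003 -0.    -1.   ]
shift [-0.0002 -0.0015 -0.0153] norm 0.015
turn about tool x: -0.002 rad (or 3.140)
```

View pics/s15.png

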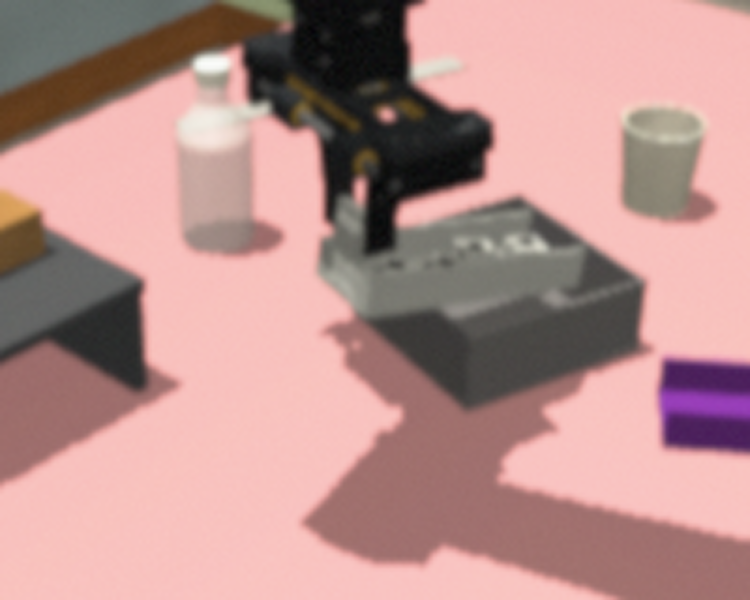

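View pics/t15.png

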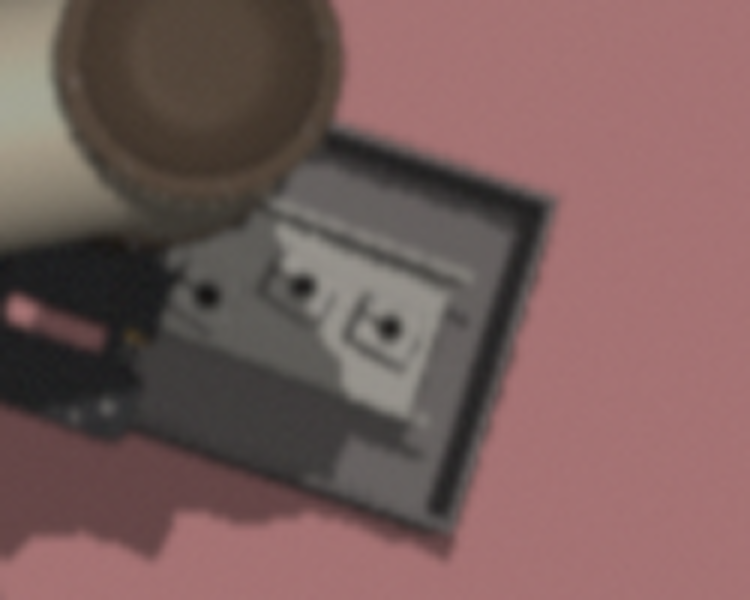

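The mouth is inside the bin, about 15–20 mm short of the far wall. Advancing to contact.

```bash
python3 -m handwheel '[0,0,-0.004,0,30,0,0,-0.008,0,30,0,0,-0.012,0,30,0,0,-0.015,0,30,0,0,-0.018,0,30,0,0,-0.018,0,30]';python3 -m handwheel '[0,0,-0.002,0,30,0,0,-0.004,0,30,0,0,-0.006,0,30,0,0,-0.006,0,30]';python3 -c "
from h import *
u=np.array([.349,.937]);go([*(np.array([505.2,-180.5])+u*100),115],159.6)"
```

```text
time_s: 18.43
tcp_pos: [539.5, -86.6, 116.7]
orientation: [0.581, -0.403, 0.581, 0.403]
ft_force: [-0.3, 0.8, -2.1]
finger_gap: 0.458
time_s: 18.77
tcp_pos: [537.5, -91.9, 116.5]
orientation: [0.581, -0.403, 0.581, 0.403]
ft_force: [0.5, -0.4, -2.0]
finger_gap: 0.453
t 18.77 tcp [537.5 -91.9 116.5] y heading 159.5 gap 0.453 F [ 0.5 -0.4 -2. ] M [ 0.16  0.05 -0.04] q [ 0.13  0.35 -0.33  0.   -0.88 -0.49] tilt [-0. -0. -1.]
shift [ 0.0015 -0.0007  0.0057] norm 0.006
turn about tool x: -0.002 rad (or 3.139)
```

```bash
python3 -m handwheel '[0,0,-0.003,0,30,0,0,-0.006,0,30,0,0,-0.006,0,30]';python3 -m handwheel '[0,0,-0.002,0,30,0,0,-0.004,0,30,0,0,-0.004,0,30]';python3 -c "
from h import *
u=np.array([.349,.937]);go([*(np.array([505.2,-180.5])+u*100),115],159.6)"
```

```text
time_s: 19.02
tcp_pos: [538.1, -95.3, 117.8]
orientation: [0.584, -0.404, 0.578, 0.403]
ft_force: [3.0, 5.6, -0.9]
finger_gap: 0.461
time_s: 19.27
tcp_pos: [539.1, -96.8, 118.9]
orientation: [0.586, -0.404, 0.576, 0.402]
ft_force: [2.7, 17.9, 5.0]
finger_gap: 0.458
t 19.27 tcp [539.1 -96.8 118.9] y heading 159.5 gap 0.458 F [ 2.7 17.9  5. ] M [ 5.28 -0.77 -0.11] q [ 0.12  0.35 -0.33 -0.01 -0.88 -0.47] tilt [ 0.013  0.006 -1.   ]
shift [0.004  0.0026 0.0097] norm 0.011
turn about tool x: -0.002 rad (or 3.140)
```

```bash
python3 -m handwheel '[-0.004,0,0,0,30,-0.008,0,-0.001,0,30,-0.012,0,-0.002,0,30,-0.016,0,-0.004,0,30,-0.02,0,-0.006,0,30,-0.024,0,-0.008,0,30,-0.028,0,-0.011,0,30,-0.032,0,-0.014,0,30]';python3 -c "
from h import *
go([539,-97,118],159.6)
t=robot.read_camera('side')
cv2.imwrite('pics/s16.png',cv2.resize(t[140:300,240:440],(750,600),interpolation=cv2.INTER_CUBIC))"
```

```text
time_s: 19.93
tcp_pos: [531.3, -113.2, 149.9]
orientation: [0.583, -0.404, 0.579, 0.403]
ft_force: [3.3, 6.6, 1.8]
finger_gap: 0.457
t 19.93 tcp [ 531.3 -113.2  149.9] y heading 159.5 gap 0.457 F [3.3 6.6 1.8] M [ 2.13 -0.75  0.05] q [ 0.09  0.31 -0.3  -0.   -0.95 -0.44] tilt [ 0.005  0.001 -1.   ]
shift [ 0.0319 -0.0014  0.0178] norm 0.037
turn about tool x: -0.001 rad (or 3.140)
```

View pics/s16.png

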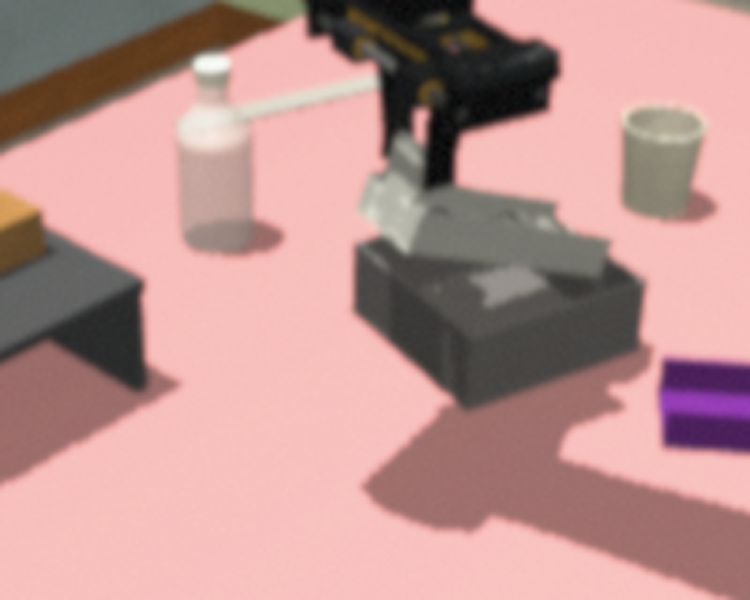

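Tilt is about 20°, still gripped. Continuing the arc.

```bash
python3 -m handwheel '[-0.004,0,-0.003,0,30,-0.008,0,-0.006,0,30,-0.012,0,-0.009,0,30,-0.016,0,-0.012,0,30,-0.02,0,-0.016,0,30,-0.024,0,-0.02,0,30,-0.028,0,-0.024,0,30,-0.032,0,-0.028,0,30]';python3 -m handwheel '[-0.003,0,-0.004,0,30,-0.006,0,-0.008,0,30,-0.01,0,-0.012,0,30,-0.013,0,-0.016,0,30,-0.013,0,-0.016,0,30]';python3 -c "
from h import *
go([539,-97,118],159.6)
t=robot.read_camera('side')
cv2.imwrite('pics/s17.png',cv2.resize(t[140:300,240:440],(750,600),interpolation=cv2.INTER_CUBIC))
t=robot.read_camera('top')
cv2.imwrite('pics/t17.png',cv2.resize(t[200:300,350:475],(750,600),interpolation=cv2.INTER_CUBIC))"
```

```text
time_s: 20.65
tcp_pos: [520.3, -140.4, 181.5]
orientation: [0.582, -0.404, 0.58, 0.403]
ft_force: [2.0, 3.9, 1.6]
finger_gap: 0.457
time_s: 21.07
tcp_pos: [514.0, -156.1, 194.4]
orientation: [0.581, -0.403, 0.581, 0.402]
ft_force: [2.8, 3.3, 1.9]
finger_gap: 0.452
t 21.07 tcp [ 514.  -156.1  194.4] y heading 159.5 gap 0.452 F [2.8 3.3 1.9] M [ 1.25 -0.76  0.05] q [ 0.01  0.26 -0.25  0.   -1.06 -0.37] tilt [ 0.001 -0.    -1.   ]
shift [ 0.0764 -0.0026  0.0641] norm 0.1
turn about tool x: -0.003 rad (or 3.139)
```

View pics/s17.png

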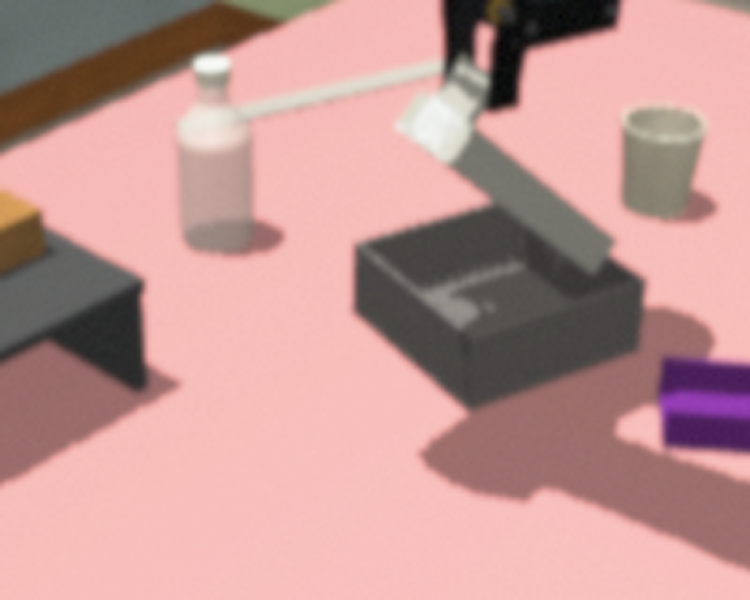

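View pics/t17.png

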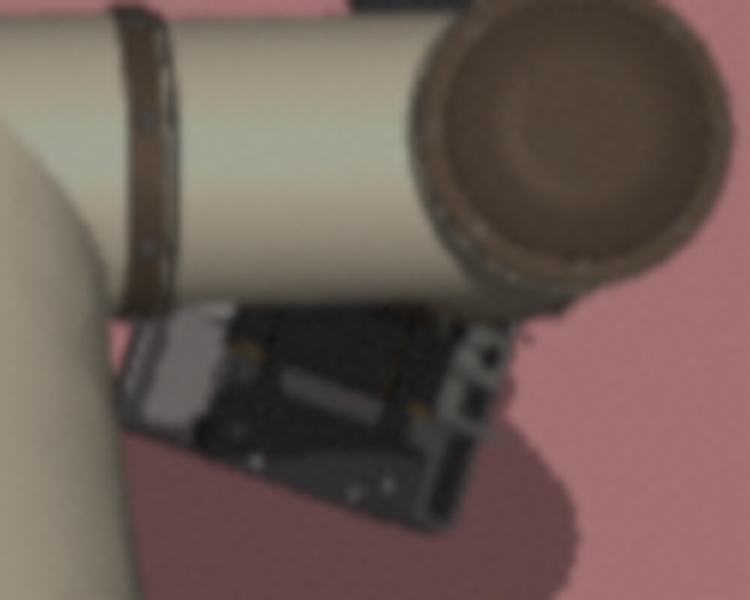

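```bash
python3 -c "
import cv2
from rig import robot
t=robot.read_camera('side')
cv2.imwrite('pics/s18.png',cv2.resize(t[185:225,370:420],(750,600),interpolation=cv2.INTER_CUBIC))
t=robot.read_camera('top')
cv2.imwrite('pics/t18.png',cv2.resize(t[240:290,410:450],(480,600),interpolation=cv2.INTER_CUBIC))"
```

```text
(no output)
```

View pics/s18.png

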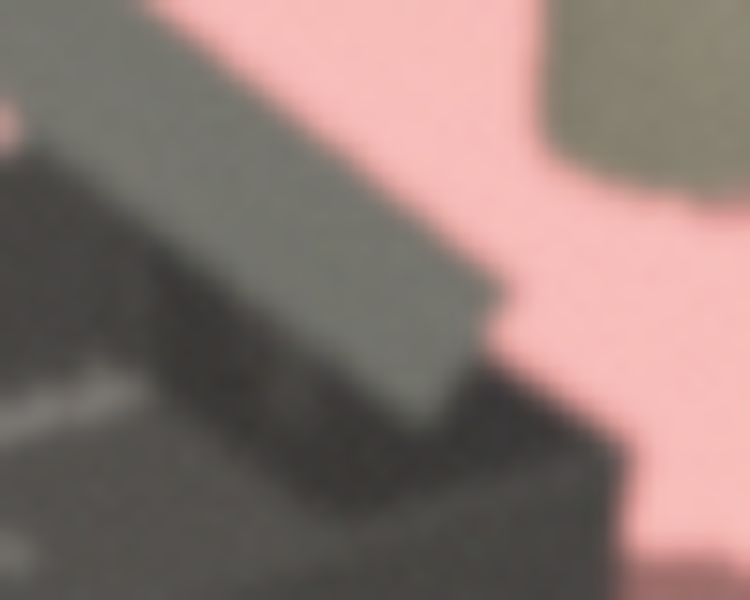

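View pics/t18.png

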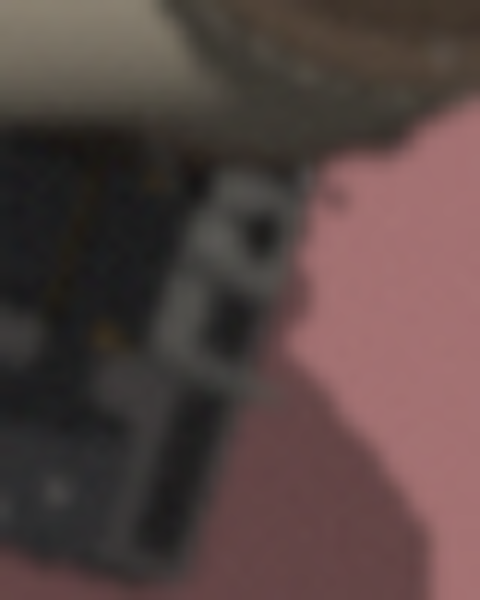

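The tray is held at about 40°, its mouth against the far inner wall, with the blocks at the mouth. I'll draw it down and back so they drop inside the bin and not over the rim.

```bash
python3 -m handwheel '[0.006,0,0.003,0,30,0.013,0,0.006,0,30,0.02,0,0.01,0,30,0.023,0,0.016,0,30,0.024,0,0.024,0,30,0.024,0,0.032,0,30,0.024,0,0.04,0,30,0.024,0,0.042,0,30]';python3 -c "
from h import *
go([539,-97,118],159.6)
t=robot.read_camera('side')
cv2.imwrite('pics/s19.png',cv2.resize(t[140:300,240:440],(750,600),interpolation=cv2.INTER_CUBIC))
t=robot.read_camera('top')
cv2.imwrite('pics/t19.png',cv2.resize(t[200:300,350:475],(750,600),interpolation=cv2.INTER_CUBIC))"
```

```text
time_s: 21.93
tcp_pos: [527.4, -115.5, 168.0]
orientation: [0.58, -0.402, 0.582, 0.404]
ft_force: [0.6, -0.0, -2.3]
finger_gap: 0.45
t 21.93 tcp [ 527.4 -115.5  168. ] y heading 159.5 gap 0.450 F [ 0.6 -0.  -2.3] M [ 0.08  0.03 -0.02] q [ 0.08  0.29 -0.28  0.   -1.01 -0.44] tilt [-0.004 -0.    -1.   ]
shift [ 0.05   -0.0046  0.0215] norm 0.055
turn about tool x: -0.002 rad (or 3.140)
```

View pics/s19.png

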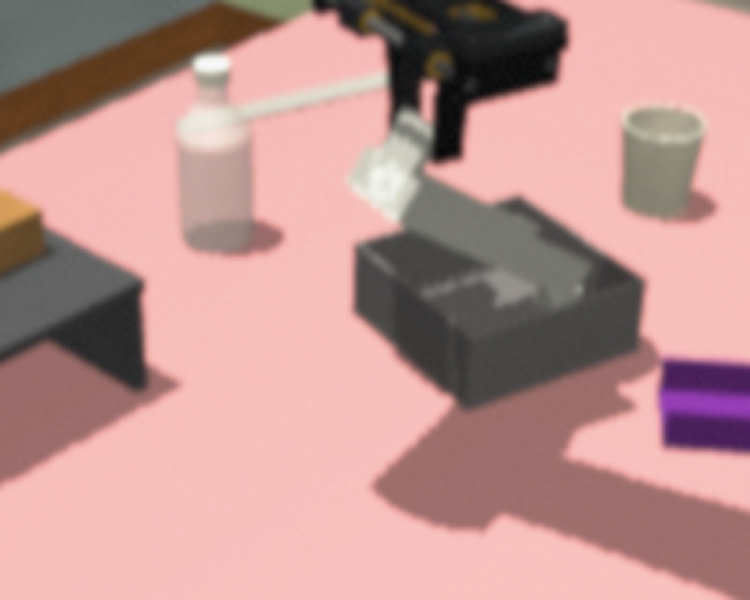

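View pics/t19.png

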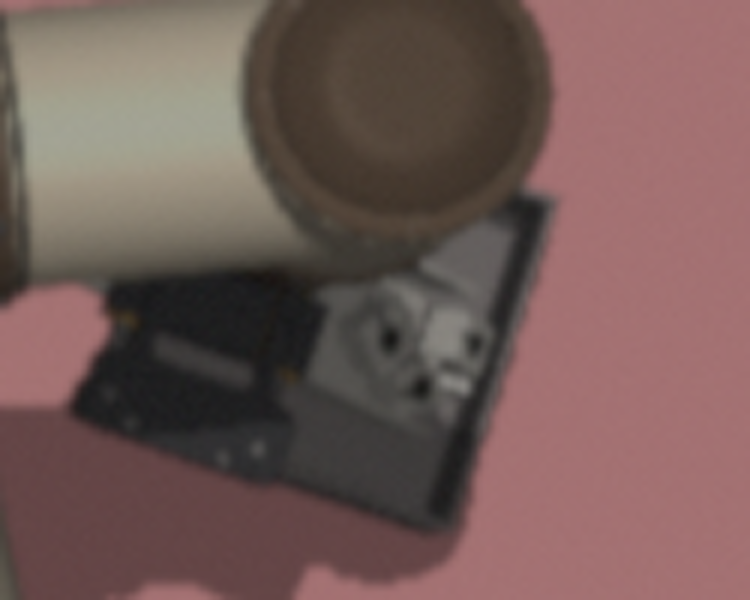

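The blocks are coming out at the mouth, but room is tight there. Raising and drawing back a little more to free them.

```bash
python3 -m handwheel '[-0.006,0,0.006,0,30,-0.014,0,0.012,0,30,-0.02,0,0.02,0,30,-0.024,0,0.026,0,30,-0.026,0,0.03,0,30,-0.026,0,0.03,0,30,-0.026,0,0.03,0,30]';python3 -c "
from h import *
go([539,-97,118],159.6)
t=robot.read_camera('side')
cv2.imwrite('pics/s20.png',cv2.resize(t[140:300,240:440],(750,600),interpolation=cv2.INTER_CUBIC))
t=robot.read_camera('top')
cv2.imwrite('pics/t20.png',cv2.resize(t[200:300,350:475],(750,600),interpolation=cv2.INTER_CUBIC))"
```

```text
time_s: 22.62
tcp_pos: [539.0, -87.5, 195.6]
orientation: [0.581, -0.403, 0.581, 0.403]
ft_force: [0.4, 0.2, -0.9]
finger_gap: 0.45
t 22.62 tcp [539.  -87.5 195.6] y heading 159.5 gap 0.450 F [ 0.4  0.2 -0.9] M [-0.01  0.04 -0.  ] q [ 0.14  0.27 -0.23 -0.   -1.07 -0.49] tilt [-0.  0. -1.]
shift [ 0.0776 -0.0033 -0.0089] norm 0.078
turn about tool x: -0.001 rad (or 3.140)
```

View pics/s20.png

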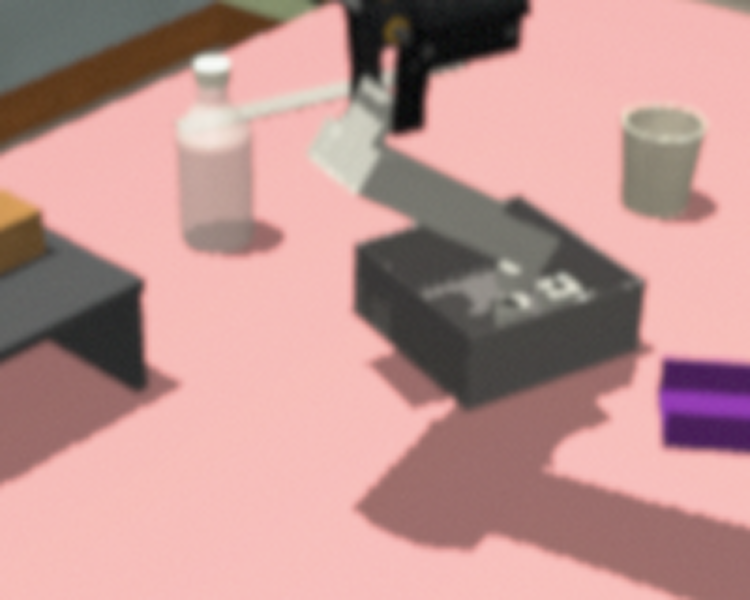

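View pics/t20.png

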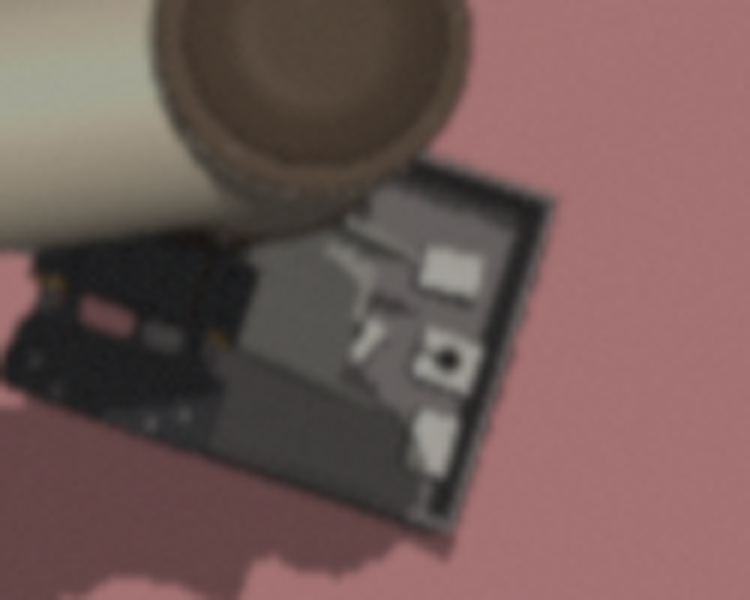

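Three blocks lie on the bin floor. The fourth is at t20 (370,340), by the tray's mouth. I'll raise and look.

```bash
python3 -m handwheel '[-0.008,0,0.004,0,30,-0.018,0,0.01,0,30,-0.03,0,0.016,0,30,-0.04,0,0.022,0,30,-0.045,0,0.025,0,30,-0.045,0,0.025,0,30]';python3 -c "
from h import *
go([539,-97,118],159.6)
t=robot.read_camera('side')
cv2.imwrite('pics/s21.png',cv2.resize(t[120:280,240:440],(750,600),interpolation=cv2.INTER_CUBIC))
t=robot.read_camera('top')
cv2.imwrite('pics/t21.png',cv2.resize(t[200:300,350:475],(750,600),interpolation=cv2.INTER_CUBIC))"
```

```text
time_s: 23.22
tcp_pos: [549.1, -63.7, 242.5]
orientation: [0.582, -0.404, 0.58, 0.403]
ft_force: [-0.7, 1.0, -1.1]
finger_gap: 0.455
t 23.22 tcp [549.1 -63.7 242.5] y heading 159.5 gap 0.455 F [-0.7  1.  -1.1] M [0.06 0.05 0.03] q [ 0.18  0.25 -0.14  0.   -1.18 -0.54] tilt [ 0.004  0.    -1.   ]
shift [ 0.1245 -0.0018 -0.0349] norm 0.129
turn about tool x: -0.001 rad (or 3.141)
```

View pics/s21.png

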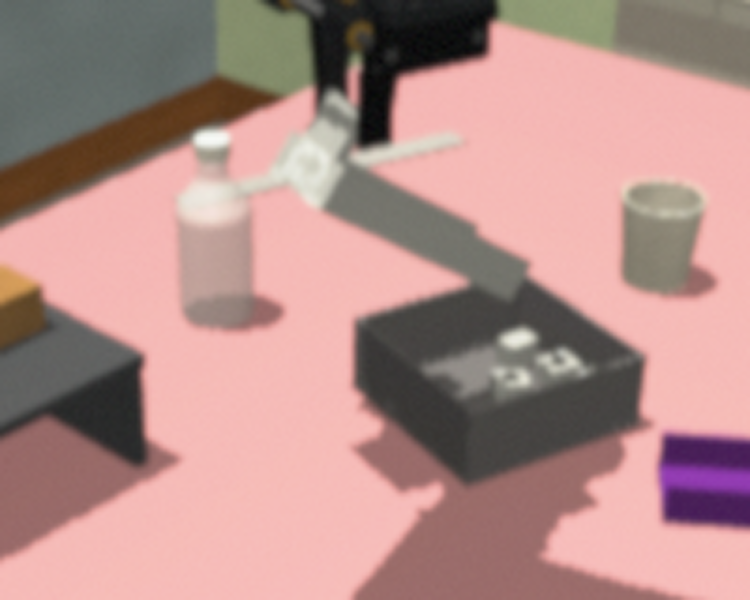

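View pics/t21.png

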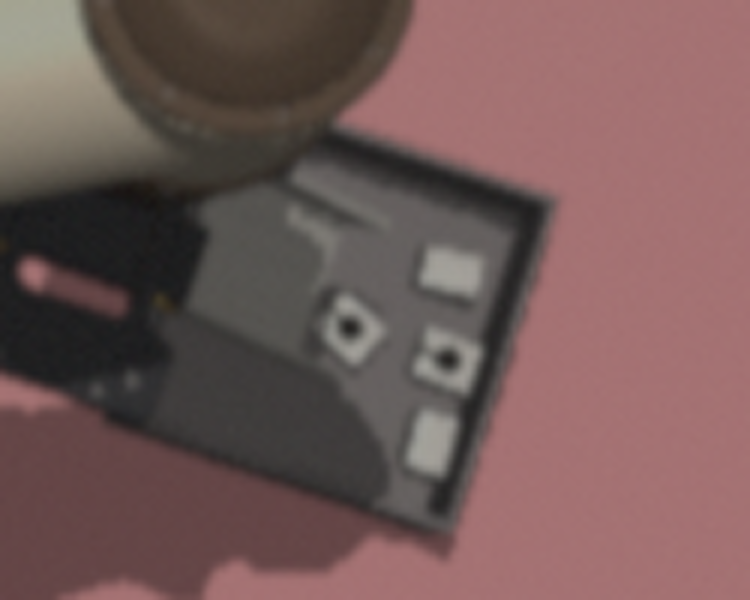

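All four blocks are on the bin floor and the tray is empty. Next, the clear bench between shelf and bin.

Run:
```python
from h import *
k=lambda p:np.array((240+(p[0]-1.5)/3.75,120+(p[1]-1.5)/3.75))
u=np.array([.349,.937]);v=np.array([-.937,.349])
h=np.array([549.1,-63.7])
for d in(120,130,140,150):
    xy=h-d*u+33*v;zs=np.arange(0,250,1.);e=[np.linalg.norm(proj("side",[*xy,z])-k((513,302))) for z in zs];print(d,zs[np.argmin(e)],min(e))
im=cv2.imread("pics/t4.png")
for uv in((388,315),(262,350),(203,318)):print(uv,ray("top",uv,30).round())
go([503,113,242],159.6)
```

```text
120 104.0 3.1076207727405167
130 100.0 6.188134532604174
140 96.0 9.239983392067073
150 93.0 12.259294992356313
(388, 315) [ 344. -137.   30.]
(262, 350) [262. 185.  30.]
(203, 318) [345. 334.  30.]
t 23.32 tcp [547.7 -64.2 240.5] y heading 159.5 gap 0.454 F [-0.6 -0.1 -2.1] M [0.04 0.13 0.03] q [ 0.18  0.25 -0.15 -0.   -1.18 -0.53] tilt [-0.  0. -1.]
shift [-0.0014  0.1039  0.1503] norm 0.183
turn about tool x: -0.002 rad (or 3.140)
```

```bash
python3 -m handwheel '[0,0.008,0.012,0,30,0,0.022,0.032,0,30,0,0.04,0.058,0,30,0,0.058,0.084,0,30,0,0.076,0.11,0,30,0,0.092,0.134,0,30,0,0.102,0.147,0,30,0,0.104,0.15,0,30]'>/dev/null;python3 -m handwheel '[0.015,0,0,0,30,0.035,0,0,0,30,0.055,0,0,0,30,0.07,0,0,0,30,0.08,0,0,0,30,0.085,0,0,0,30,0.085,0,0,0,30]';python3 -c "
from h import *
go([521,160,40],159.6)
t=robot.read_camera('side')
cv2.imwrite('pics/s22.png',cv2.resize(t[140:340,170:420],(750,600),interpolation=cv2.INTER_CUBIC))"
```

```text
time_s: 24.57
tcp_pos: [502.5, 111.8, 154.4]
orientation: [0.58, -0.403, 0.582, 0.403]
ft_force: [1.0, 0.2, -0.7]
finger_gap: 0.456
t 24.57 tcp [502.5 111.8 154.4] y heading 159.5 gap 0.456 F [ 1.   0.2 -0.7] M [ 0.02  0.11 -0.03] q [ 0.53  0.26 -0.36 -0.   -0.95 -0.89] tilt [-0.002 -0.001 -1.   ]
shift [ 0.1143 -0.0006  0.0519] norm 0.126
turn about tool x: -0.003 rad (or 3.139)
```

View pics/s22.png

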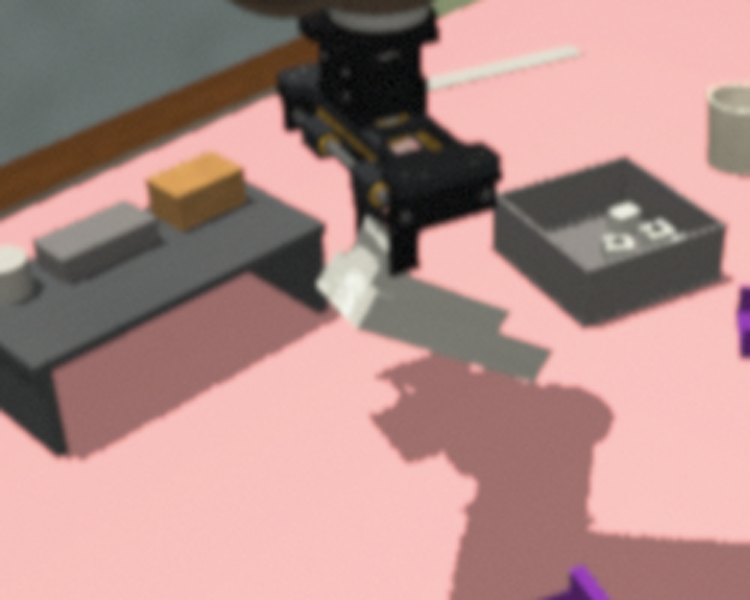

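Mouth about 18 mm off the bench. Lowering along the arc so the bench turns the tray level.

```bash
python3 -m handwheel '[0.01,0,0,0,30,0.018,0,0,0,30,0.025,0,0.006,0,30,0.032,0,0.011,0,30,0.04,0,0.017,0,30,0.048,0,0.023,0,30,0.056,0,0.028,0,30,0.062,0,0.032,0,30]';python3 -c "
from h import *
go([521,160,40],159.6)
t=robot.read_camera('side')
cv2.imwrite('pics/s23.png',cv2.resize(t[140:340,170:420],(750,600),interpolation=cv2.INTER_CUBIC))"
```

```text
time_s: 25.28
tcp_pos: [514.5, 143.3, 92.5]
orientation: [0.581, -0.403, 0.581, 0.403]
ft_force: [-0.2, 0.4, 2.0]
finger_gap: 0.45
t 25.28 tcp [514.5 143.3  92.5] y heading 159.5 gap 0.450 F [-0.2  0.4  2. ] M [ 0.13  0.03 -0.02] q [ 0.58  0.37 -0.39  0.   -0.82 -0.93] tilt [-0. -0. -1.]
shift [ 0.0525 -0.0003  0.018 ] norm 0.056
turn about tool x: -0.001 rad (or 3.140)
```

View pics/s23.png

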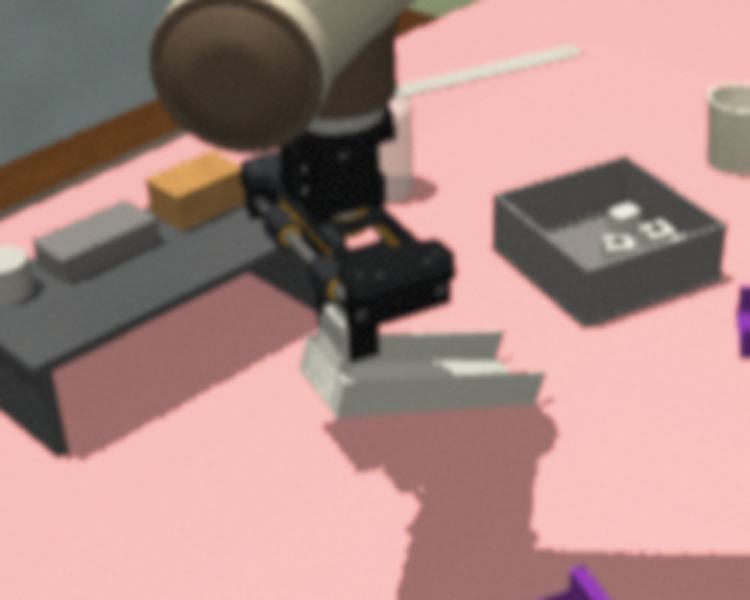

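```bash
python3 -m handwheel '[0.008,0,0.004,0,30,0.016,0,0.008,0,30,0.024,0,0.011,0,30,0.032,0,0.013,0,30,0.038,0,0.015,0,30,0.043,0,0.016,0,30,0.046,0,0.017,0,30]';python3 -c "
from h import *
go([521,160,40],159.6)
t=robot.read_camera('side')
cv2.imwrite('pics/s24.png',cv2.resize(t[140:340,170:420],(750,600),interpolation=cv2.INTER_CUBIC))"
```

```text
time_s: 25.92
tcp_pos: [519.8, 158.1, 46.6]
orientation: [0.581, -0.403, 0.582, 0.403]
ft_force: [-0.8, 0.2, 0.7]
finger_gap: 0.453
t 25.92 tcp [519.8 158.1  46.6] y heading 159.5 gap 0.453 F [-0.8  0.2  0.7] M [-0.11  0.11 -0.03] q [ 0.59  0.44 -0.41 -0.   -0.72 -0.95] tilt [-0.001 -0.001 -1.   ]
shift [ 0.0066 -0.0005  0.0022] norm 0.007
turn about tool x: -0.002 rad (or 3.139)
```

View pics/s24.png

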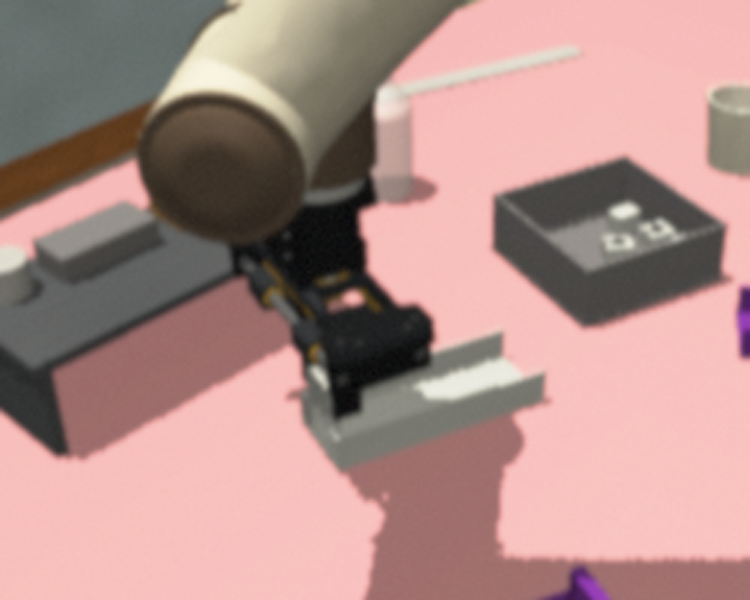

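```bash
python3 -m handwheel '[0.002,0,0,0,30,0.004,0,0,0,30,0.004,0,0,0,30]';python3 -m handwheel '[0.002,0,0,0,30,0.003,0,0,0,30,0.003,0,0,0,30]'; python3 -c "
from h import *
go([521,160,40],159.6)"
```

```text
time_s: 26.22
tcp_pos: [520.1, 158.2, 43.4]
orientation: [0.581, -0.403, 0.581, 0.403]
ft_force: [-0.8, 0.8, 1.6]
finger_gap: 0.453
time_s: 26.47
tcp_pos: [520.4, 158.3, 42.8]
orientation: [0.581, -0.403, 0.581, 0.403]
ft_force: [-4.1, -1.0, 12.9]
finger_gap: 0.454
t 26.47 tcp [520.4 158.3  42.8] y heading 159.5 gap 0.454 F [-4.1 -1.  12.9] M [-0.15  1.43 -0.05] q [ 0.59  0.45 -0.41  0.   -0.71 -0.95] tilt [ 0.001 -0.    -1.   ]
shift [ 0.0028 -0.      0.0018] norm 0.003
turn about tool x: -0.001 rad (or 3.140)
```

The tray is pressed flat at 13 N. Easing off, opening, then rising clear.

```bash
python3 -m handwheel '[-0.002,0,0,0,30,-0.002,0,0,0,100,-0.002,0,0,0,100,-0.002,0,0,0,100,-0.002,0,0,0,100,-0.002,0,0,0,100,-0.002,0,0,0,100]';python3 -m handwheel '[0,0,0,0,100,-0.01,0,0,0,100,-0.03,0,0,0,100,-0.06,0,0,0,100,-0.1,0,0,0,100,-0.14,0,0,0,100,-0.18,0,0,0,100,-0.18,0,0,0,100]'; python3 -c "
from h import *
go([400,-250,260],159.6)
t=robot.read_camera('side')
cv2.imwrite('pics/s25.png',cv2.resize(t[140:340,170:420],(750,600),interpolation=cv2.INTER_CUBIC))"
```

```text
time_s: 27.05
tcp_pos: [520.1, 158.3, 42.3]
orientation: [0.581, -0.403, 0.581, 0.403]
ft_force: [-0.1, 0.1, -0.2]
finger_gap: 0.824
time_s: 27.72
tcp_pos: [524.7, 160.0, 232.9]
orientation: [0.587, -0.405, 0.574, 0.402]
ft_force: [0.3, 0.6, -0.1]
finger_gap: 1.004
t 27.72 tcp [524.7 160.  232.9] y heading 159.6 gap 1.004 F [ 0.3  0.6 -0.1] M [ 0.12 -0.08  0.03] q [ 0.59  0.24 -0.18  0.   -1.14 -0.95] tilt [ 0.017  0.007 -1.   ]
shift [-0.0322 -0.0266 -0.4273] norm 0.429
turn about tool x: -0.000 rad (or 3.141)
```

View pics/s25.png

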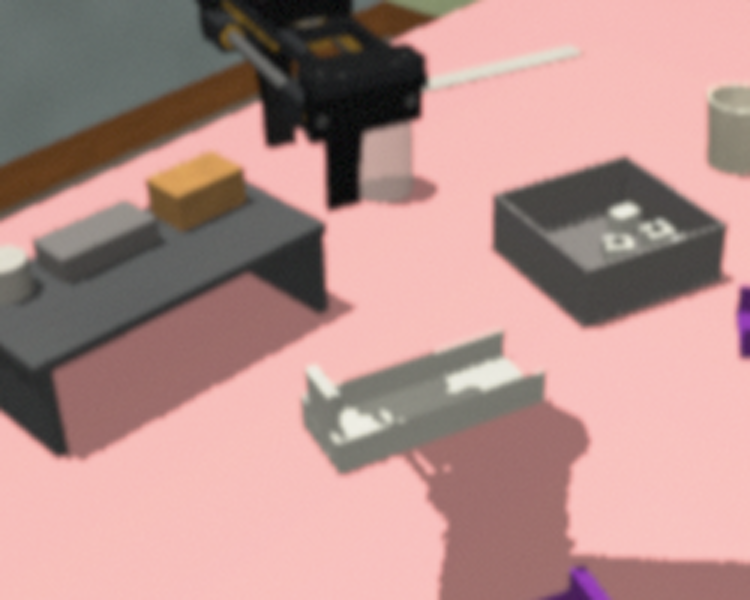

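The tray is flat and free; the pale patches inside look like sunlight. I'll move the arm aside for a top-view check.

```bash
python3 -m handwheel '[0,-0.01,0.03,0,100,0,-0.02,0.065,0,100,0,-0.03,0.1,0,100,0,-0.04,0.135,0,100,0,-0.05,0.16,0,100,0,-0.05,0.17,0,100,0,-0.05,0.17,0,100,0,-0.05,0.17,0,100]'; python3 -c "
from h import *
t=robot.read_camera('side')
cv2.imwrite('pics/s26.png',t)
t=robot.read_camera('top')
cv2.imwrite('pics/t26.png',cv2.resize(t,(800,600),interpolation=cv2.INTER_CUBIC))"
```

```text
time_s: 28.43
tcp_pos: [625.7, 299.7, 221.3]
orientation: [0.58, -0.403, 0.582, 0.403]
ft_force: [-0.5, 0.3, 0.4]
finger_gap: 0.998
```

View pics/t26.png

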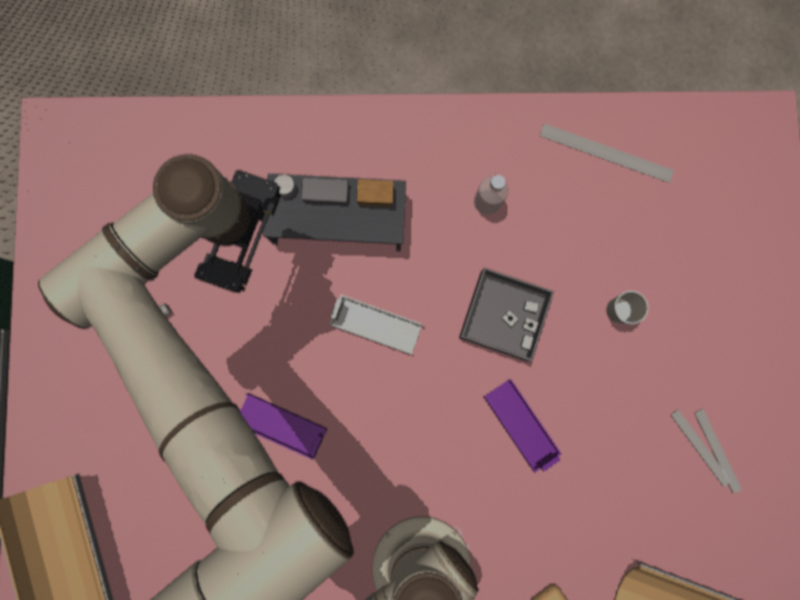

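View pics/s26.png

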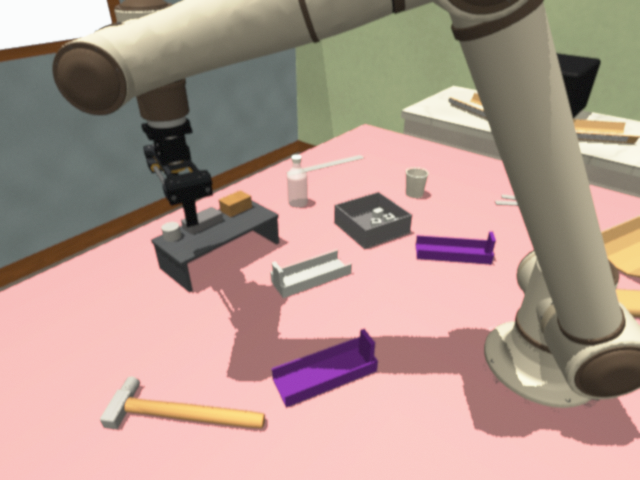

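The top view shows the empty tray flat at (377,325) and four blocks in the bin at (510,318), (531,325), (532,307) and (527,342). The cup, bottle and purple trays are unmoved in the top view and the hammer in the side view. The arm touches nothing, so I'm handing in.

```bash
python3 -c "
from rig import robot
s=robot.observe();print(s['time_s'],s['ft_force'].round(1));print(robot.close_job())"
```

```text
28.5333 [-0.2 -0.1  0.4]
the job is handed in; nothing more can be done
None
```

I handed the job in at 28.5 s with all four blocks in the bin and the empty tray flat on the open bench.

- **Drawing out:** I pulled the tray about 150 mm by its open end and let go. It lay flat, the handle roughly 90 mm clear of the shelf, with all four blocks still in it.
- **Tipping:** The tool can't tilt on this interface, so I gripped the handle across its width and let the tray turn in the pads. I pushed the mouth lightly against the bin's near outer wall, tilting it about 8°. Then I pushed it against the inside of the far wall, up to about 40°. The highest force I read was about 18 N.
- **Emptying:** The blocks bunched at the mouth at first. Drawing the tray down and back, then up and back, dropped all four onto the bin floor.
- **Setting down:** I lowered the tray mouth-first so the bench turned it level, pressed it flat at 13 N and released it.

**Last checks:** The final views showed four blocks in the bin and an empty tray. The cup, bottle, hammer and both purple trays looked where they were at the start; I judged that by eye and did not measure it. The arm was clear, with the wrist force near zero. No check failed.

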